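Turn a face-down mould plate over and load it in the coating easel

TASK

The aluminium mould plate was left on the rubber mat cavity down, to keep dust out. Turn it over so that the cavity and the orange dot face up, and load it on the sloping coating easel: key rib in its groove, slid down under the hooked stop until it rests against the stop and the side spring plunger has snapped into its notch. Leave the other things on the bench where they are.

Things in the scene. Friction and masses are not known exactly. Their poses are not given: they have to be found in the camera images.
- plate_centre (a point): Centre of the aluminium mould plate, a block 80 mm long (its x), 58 mm wide (y) and 28 mm thick (z), about 0.2 kg. z points out of the face with the cavity and the orange dot; it starts lying with that face down, so z points down and the groove side is seen. Ends flat and square: it can stand on either. Long sides flat and parallel: grip across the 58 mm. It fits either end first.
- plate_dot (a point): Orange dot, 8 mm across, on the rim of the cavity face, near a corner: 31 mm along x, 22.5 mm along y and 14 mm along z from plate_centre. The cavity is 56 x 34 mm and 7.5 mm deep, midway in that face.
- plate_groove (a point): Middle of the plate's other face, 14 mm from plate_centre along -z. A key groove 14 mm wide and 7 mm deep runs along the whole length here. Within 12 mm of this face each long side has two V notches, 3.5 mm deep, 20 mm from the ends, and the corners are tapered (4 mm in, over 7 mm).
- easel_bed: Fixed bed of the easel, sloping 30 degrees, 36 to 100 mm above the bench, 50 mm wide, 126 mm long. Origin on its surface at the foot of the stop, midway across; x uphill along the bed, y across, z square to the bed. A rib 12 mm wide (7.6 mm at its bevelled top), 5 mm high, runs along its middle. A seated plate has its centre at x = 40, y = 0, z = 14 mm.
- easel_stop (a point): Top of the hooked stop at the bed's low end, 37 mm square above the bed's origin. The stop is 42 mm wide with its face at bed x = 0; its hook reaches over the plate to x = 9 mm, underside 30.5 mm above the bed: the plate is set down uphill of it and slid under.
- easel_guide (a point): Top of the low guide block on the bed's -y side, at bed x = 20, y = -36, z = 12 mm. It and the plunger's block opposite (top 14 mm above the bed) reach from x = 9 to 31 mm and stand 61.4 mm apart; uphill of them the sides of the bed are open for the fingers. The bed, guides and stop are rigid.
- plunger (a joint): Spring plunger in the block on the bed's +y side, at bed x = 20 mm, 6 mm above the bed: a round nose of 5 mm radius that stands 4 mm out. 0 when out; grows (m, to 0.006) as it is pushed in, 3 N plus 0.8 N per mm. The taper of the plate's leading end pushes it aside (about 10 N along the slope); it springs out again in the notch.
- work_mat: Black rubber mat, fixed, 180 x 210 x 3 mm, flat on the bench; origin under its centre. The plate starts on it, with free mat and bench towards the robot and to the right. To its left, between it and the easel, fixed boxes and a cup stand up to 0.25 m high: carry the plate over them.
- powder: White and red powder jar with an orange lid, 86 mm across, 123 mm tall, origin under its centre; leave it.
- pink_jug: Pink resin jug, 52 x 72 mm, 136 mm tall, origin under its centre; leave it.

How it is judged (in metres and radians):
At the end, for the whole second after the job is handed in: The plate lies still on the easel's bed with the cavity and orange dot up: its centre within 3 mm of the seated place along the slope and 2.5 mm across and above the bed, turned less than 0.06 rad, and the plunger sprung out to within 1.2 mm (x of plate_centre in the frame of easel_bed between 0.0375 and 0.043 m and y of plate_centre in the frame of easel_bed between -0.0025 and 0.0025 m and z of plate_centre in the frame of easel_bed between 0.0115 and 0.0165 m and z of plate_dot in the frame of easel_bed above 0.025 m and angle between the x axis of plate_centre and the x axis of easel_bed, either way round below 0.06 rad and angle between the z axis of plate_centre and the z axis of easel_bed, either way round below 0.06 rad and value of joint plunger below 0.0012 m and linear speed of plate below 0.01 m/s); the robot touches nothing.
It fails at once if The powder jar is moved by more than 30 mm (distance of powder from where it was at the start of the episode above 0.03 m).
It fails at once if The pink jug is moved by more than 30 mm (distance of pink_jug from where it was at the start of the episode above 0.03 m).
It also fails if it takes over 61 s, if anything falls off the work surface, if the arm or the gripper's body presses on something with over 40 N, if the wrist force passes 120 N, or if a joint passes its speed limit or range.

ROBOT

A 6-joint arm with a two-finger parallel gripper is mounted at the origin on a cart in front of the work surface, level with it; the furniture and walls round the work are solid. World frame = base frame: x ahead of the robot, y to its left, z up, the work surface at z = 0. Lengths are in mm, angles in rad, forces in N, time in s.
With the tool pointing down it reaches from about 250 to 800 mm from the base axis. Payload 3.9 kg.
Tool frame: the origin (TCP) lies at the very end of the fingers, on their centre line; the grasp point (between the pads) lies 19 mm behind it; z points along the fingers, y is the line along which they close (so a half turn about z gives the same grasp; the last joint's range is limited). The gripper opens to 85 mm and grips with 20 to 120 N. Pads are 22 mm wide; open, the fingers measure 114 mm over their backs; the gripper's body (76 mm by 85 mm) begins 54 mm behind the grasp point. The pads swing forward as they close: fully open they stand 13 mm farther back than shut.
Start: joints at [-1.317, 0.26, -0.138, 1.173, 0, 1.571], TCP at [131.815, -508.173, 208.504] pointing down, gripper open.
Joint ranges: [-2.78, 2.78], [-0.83, 1.72], [-1.28, 1.37], [-1.9, 2.12], [-1.57, 1.48], [-3.14, 3.14]. Speed limits (rad/s): [2.57, 2.57, 3.14, 3.14, 3.14, 3.14].

INTERFACE

Orientations are given as [roll, pitch, yaw] about the fixed x, y, z axes, in that order (R = Rz(yaw) Ry(pitch) Rx(roll)).
In Python, from bench import ctrl gives the robot as it stands. The module is installed in compiled form; this text tells all that it offers.
- The arm moves only by the tool apply_moves, never from a script. Its argument "commands" is one flat list of numbers, 7 for each row, row after row: the closure in counts, from 0 (fully open) to 255 (shut), then the shift along the tool's x, y, z in m, then the turn, a rotation vector about the tool's x, y, z in degrees. In form: [fingers, dx, dy, dz, rx, ry, rz, fingers, dx, dy, dz, rx, ry, rz, ...]. A call has 1 to 5 rows; each row shifts and turns the commanded pose from where the row before left it, along the tool's axes as they then stand; what a row does not reach is not made up. A row lasts 1/10 s, in which the tool goes at most 50 mm and 8.59 degrees, less where a joint would pass 70% of its speed; a pose out of reach is approached as far as the arm can. A call is refused whole if a number of a shift passes 0.05 or a number of a turn 8.59, either way. A call with a gripper value outside its range is refused whole. The fingers move at their own pace and stop on an object; "squeeze" is the grip in N (left out, the last holds). Time passes only in rows, so rows that do not move let the fingers close. It gives the time, the measured TCP pose, the force, the opening and the grip force at its end, in the units of the state.
- ctrl.get_state(): the state, without advancing time (a new reading comes with each control period).
- ctrl.capture(name): name is "scene" or "top"; returns a dict with "pixels" (480x640x3 uint8, red, green, blue), "fx", "fy", "cx", "cy" (pixels), "T" (4x4, takes a point from camera to world coordinates). Camera axes: x right, y up, looking along -z (the intrinsics and any distortion apply to the point x, -y, -z); pixel columns grow to the right and rows downward; lengths in mm; the calibration is good to about 2 mm. A picture is of the moment at which its call begins. There is no depth.
- ctrl.hand_in(): hands the job in; it is judged then, once.
The state is a dict: "clock": time; "qpos": joint angles; "dq": joint speeds; "joint_efforts": joint torques, N m; "eef_pos": TCP position; "ee_rot": TCP orientation; "contact_force": force on the tool from outside, world axes, zero at the start; "torque": the same for the moment, N m; "gripper_width": opening from 0.0 (shut) to 1.0 (fully open); "grasp_force": force on a finger pad.
Only numpy, scipy, OpenCV 4.12 (cv2) and the standard library are available. Lean on these libraries where they do the work, as an engineer would, in place of code of your own. Each camera call takes 0.05 s, during which the arm holds its last target. There are 200 camera calls.

## Working session

There is one attempt and no reset: what is moved stays moved. The work goes in short steps, Python scripts to look and compute and a tool call to move; the robot and the scene stay as the last step left them, time stands still between calls to the robot, and variables do not carry over. Pictures are saved under pics/ and viewed, at most 10 in all, crops included, and the job is handed in when it is done.

Besides the shell and the picture viewer there is one more tool, called after "Request:" by a JSON object that holds its "op" and its "data". apply_moves: Moves the arm, as the interface text tells. Its arguments: {"type":"object","properties":{"commands":{"type":"array"},"squeeze":{"type":"number"}},"required":["commands"]}

```bash
mkdir -p pics; python3 - <<'E'
from bench import ctrl
import cv2,numpy as np
s=ctrl.get_state();print(s)
for n in("scene","top"):
    c=ctrl.capture(n);cv2.imwrite(f"pics/{n}0.png",c["pixels"][:,:,::-1])
    print(n,c["fx"],c["fy"],c["cx"],c["cy"],np.round(c["T"],4).tolist(),[k for k in c])
E
```

```text
{'clock': 0.0, 'qpos': array([-1.31697662e+00,  2.60692657e-01, -1.39405831e-01,  1.17268670e+00,
        3.23916893e-06,  1.57081389e+00]), 'dq': array([ 0.00201281, -0.00138512,  0.00023198, -0.001194  ,  0.00133678,
        0.00048442]), 'joint_efforts': array([ 2.53468250e-03, -4.05681396e+01,  2.53920579e+01,  1.86205324e-02,
        6.52491326e-05,  7.21816036e-06]), 'eef_pos': array([ 131.64454824, -507.46322018,  207.64650706]), 'ee_rot': array([-3.13960379e+00, -3.20422885e-06,  2.53802135e-01]), 'contact_force': array([ 0.84747996, -0.62019314, -0.39471332]), 'torque': array([0.02219587, 0.03397355, 0.00490984]), 'grasp_force': 0.0, 'gripper_width': 0.9983680045058763}
scene 492.4096930912663 492.4096930912663 316.9644090710632 237.71884070866543 [[-0.8731, 0.2663, -0.4084, 16.6324], [-0.4873, -0.5032, 0.7137, 702.0753], [-0.0154, 0.8221, 0.5691, 742.1197], [0.0, 0.0, 0.0, 1.0]] ['pixels', 'fx', 'fy', 'cx', 'cy', 'T']
top 593.4406356458861 593.4406356458861 328.80882278042134 244.8801452430526 [[0.0068, 0.9887, -0.15, 289.3073], [-1.0, 0.0064, -0.0031, -105.8962], [-0.0021, 0.15, 0.9887, 1444.4956], [0.0, 0.0, 0.0, 1.0]] ['pixels', 'fx', 'fy', 'cx', 'cy', 'T']
```

View pics/scene0.png

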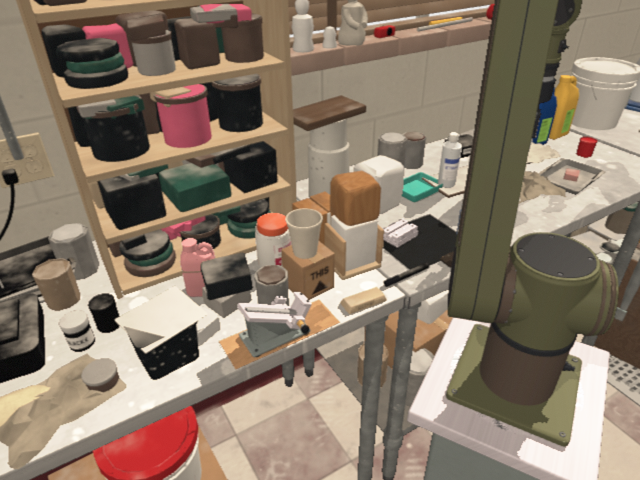

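View pics/top0.png

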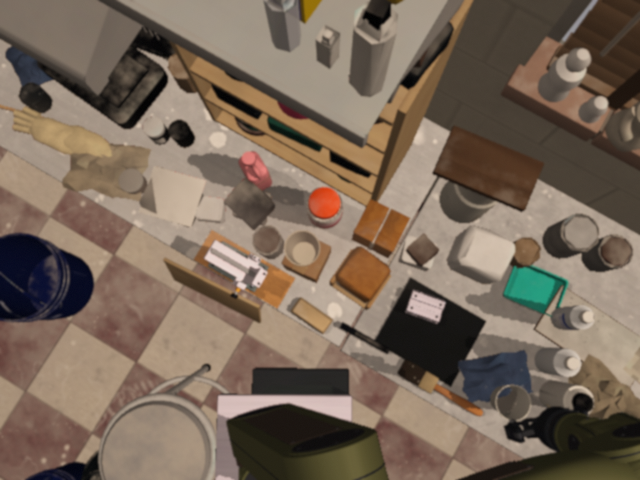

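The scene view shows the plate at (400,232) and the easel at (272,318). In the top view the plate is at (426,306) and the easel at (240,268). I'll tile enlarged crops of both next.

```bash
python3 - <<'E'
import cv2,numpy as np
s=cv2.imread("pics/scene0.png");t=cv2.imread("pics/top0.png")
def cr(i,x,y,w,h,k):return cv2.resize(i[y:y+h,x:x+w],None,fx=k,fy=k,interpolation=cv2.INTER_CUBIC)
a=np.hstack([cr(s,225,280,100,75,4),cr(s,370,200,100,75,4)])
b=np.hstack([cr(t,190,230,100,75,4),cr(t,390,270,100,75,4)])
cv2.imwrite("pics/tile.png",np.vstack([a,b]))
E
```

```text
(no output)
```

View pics/tile.png

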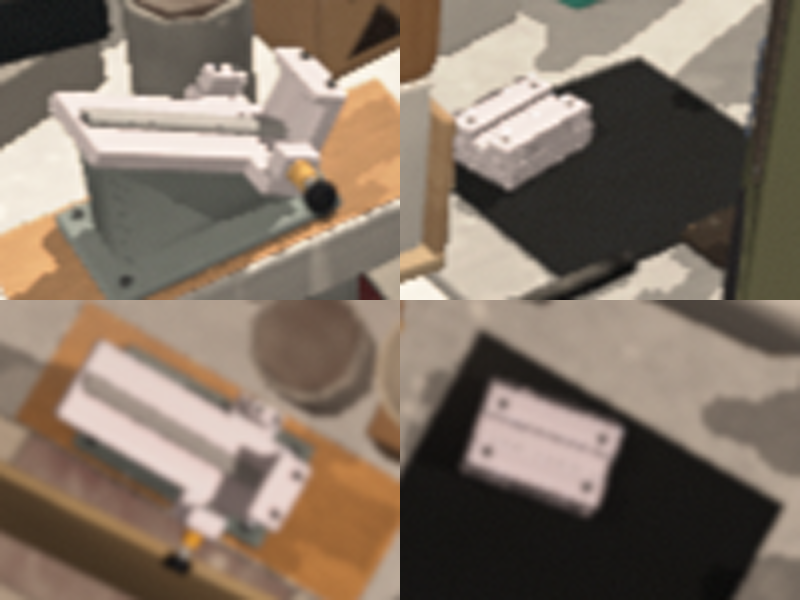

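The tile shows:
- **Easel, top view:** bed uphill corners at tile (105,340) and (60,413), stop top at about (275,485).
- **Easel, scene view:** uphill corners at (52,97) and (95,158), plunger knob at (320,195).
- **Plate groove face:** top-view corners (492,380), (624,430), (598,508), (465,467). Scene-view corners (455,135), (530,75), (592,101), (512,163).

Next I fit the poses to these.

```bash
cat > h.py <<'E'
import numpy as np,cv2
from scipy.optimize import least_squares
from scipy.spatial.transform import Rotation as R
C={"scene":(492.4097,316.9644,237.7188,np.array([[-0.8731,0.2663,-0.4084,16.6324],[-0.4873,-0.5032,0.7137,702.0753],[-0.0154,0.8221,0.5691,742.1197]])),
"top":(593.4406,328.8088,244.8801,np.array([[0.0068,0.9887,-0.15,289.3073],[-1.0,0.0064,-0.0031,-105.8962],[-0.0021,0.15,0.9887,1444.4956]]))}
def proj(n,P):
    f,cx,cy,T=C[n];p=(np.atleast_2d(P)-T[:,3])@T[:,:3]
    return np.c_[cx+f*p[:,0]/-p[:,2],cy-f*p[:,1]/-p[:,2]]
def fit(obs,pose,x0):
    "obs: list (view, local pt, px); pose(x)->(R,t)"
    def res(x):
        r,t=pose(x);return np.concatenate([(proj(n,r@np.array(P,float)+t)[0]-u) for n,P,u in obs])
    s=least_squares(res,x0,loss='soft_l1',x_scale=[50,50,50,.5][:len(x0)]);return s.x,res(s.x).reshape(-1,2)
def easel(x):return R.from_euler('ZY',[x[3],-np.pi/6]).as_matrix(),np.array(x[:3])
def flat(x):return R.from_euler('Z',x[3]).as_matrix(),np.array(x[:3])
E
python3 - <<'E'
from h import *
st=lambda c,r:np.array([225+c/4,280+r/4]);tt=lambda c,r:np.array([190+c/4,230+(r-300)/4])
sp=lambda c,r:np.array([370+(c-400)/4,200+r/4]);tp=lambda c,r:np.array([390+(c-400)/4,270+(r-300)/4])
E=[("top",(126,-25,0),tt(105,340)),("top",(126,25,0),tt(60,411)),("scene",(126,-25,0),st(52,97)),("scene",(126,25,0),st(95,158)),
("top",(9,-21,37),tt(264,440)),("scene",(9,-21,37),st(280,50))]
x,r=fit(E,easel,[450,60,36,1.07]);print("easel",x.round(2));print(r.round(2).tolist())
er,et=easel(x)
for n,f in(("top",lambda p:(p-[190,230])*4+[0,300]),("scene",lambda p:(p-[225,280])*4)):
    for P in[(9,21,37),(9,-21,37),(0,0,37),(20,-36,12),(20,36,14),(126,0,5),(31,25,0)]:print(n,P,f(proj(n,er@np.array(P)+et))[0].round())
F=[("top",(40,29,0),tp(492,380)),("top",(-40,29,0),tp(624,430)),("top",(-40,-29,0),tp(598,508)),("top",(40,-29,0),tp(465,467)),
("scene",(40,-29,0),sp(455,135)),("scene",(40,29,0),sp(530,75)),("scene",(-40,29,0),sp(592,101)),("scene",(-40,-29,0),sp(512,163))]
x,r=fit(F,flat,[355,-337,31,1.3]);print("plate",x.round(2));print(r.round(2).tolist())
import cv2
c=cv2.imread("pics/top0.png");
for q in[(410,280),(485,320),(445,385),(378,340)]:
    f,cx,cy,T=C["top"];d=T[:,:3]@[(q[0]-cx)/f,-(q[1]-cy)/f,-1];print("mat",(T[:,3]+d*(3-T[2,3])/d[2]).round())
E
```

```text
easel [431.89  75.54  31.68   1.07]
[[-0.58, -1.07], [-0.48, -0.02], [0.15, -0.23], [0.61, -0.24], [5.09, 1.87], [-1.68, 0.67]]
top (9, 21, 37) [248. 510.]
top (9, -21, 37) [284. 447.]
top (0, 0, 37) [279. 486.]
top (20, -36, 12) [268. 411.]
top (20, 36, 14) [207. 517.]
top (126, 0, 5) [ 83. 374.]
top (31, 25, 0) [194. 488.]
scene (9, 21, 37) [315.  99.]
scene (9, -21, 37) [273.  53.]
scene (0, 0, 37) [307.  77.]
scene (20, -36, 12) [224.  75.]
scene (20, 36, 14) [295. 154.]
scene (126, 0, 5) [ 78. 117.]
scene (31, 25, 0) [256. 163.]
plate [ 357.72 -337.29   21.71    1.54]
[[-2.74, 28.22], [-2.09, 16.92], [4.57, -26.98], [4.38, -17.92], [0.54, 0.14], [2.74, 21.47], [-1.12, -0.07], [-1.4, -21.35]]
mat [ 423. -300.    3.]
mat [ 327. -479.    3.]
mat [ 174. -379.    3.]
mat [ 278. -221.    3.]
```

```bash
python3 - <<'E'
from h import *
sp=lambda c,r:np.array([370+(c-400)/4,200+r/4]);tp=lambda c,r:np.array([390+(c-400)/4,270+(r-300)/4])
F=[("top",(40,-29,0),tp(492,380)),("top",(-40,-29,0),tp(624,430)),("top",(-40,29,0),tp(598,508)),("top",(40,29,0),tp(465,467)),
("scene",(40,29,0),sp(455,135)),("scene",(40,-29,0),sp(530,75)),("scene",(-40,-29,0),sp(592,101)),("scene",(-40,29,0),sp(512,163))]
x,r=fit(F,flat,[355,-337,31,1.3]);print("plate",x.round(2));print(r.round(2).tolist())
st=lambda c,r:np.array([225+c/4,280+r/4]);tt=lambda c,r:np.array([190+c/4,230+(r-300)/4])
E=[("top",(126,-25,0),tt(105,340)),("top",(126,25,0),tt(60,411)),("scene",(126,-25,0),st(52,97)),("scene",(126,25,0),st(95,158)),
("scene",(9,-21,37),st(280,50)),("scene",(9,21,37),st(315,97)),("top",(20,-36,12),tt(263,412)),("scene",(20,-36,12),st(226,75))]
x,r=fit(E,easel,[450,60,36,1.07]);print("easel",x.round(3));print(r.round(2).tolist())
E
```

```text
plate [ 357.45 -336.43   12.06    1.17]
[[2.39, -0.84], [0.17, -0.03], [-2.38, 2.77], [-0.05, -0.44], [13.82, 9.45], [-20.76, 14.52], [-14.81, -2.4], [21.17, -8.58]]
easel [430.717  75.89   32.491   1.062]
[[-0.57, -0.89], [-0.61, 0.1], [0.4, -0.51], [0.7, -0.45], [-1.22, 0.64], [0.32, 0.54], [1.16, 0.11], [-0.11, 0.02]]
```

```bash
python3 - <<'E'
from h import *
sp=lambda c,r:np.array([370+(c-400)/4,200+r/4]);tp=lambda c,r:np.array([390+(c-400)/4,270+(r-300)/4])
F=[("top",(40,-29,0),tp(492,380)),("top",(-40,-29,0),tp(624,430)),("top",(-40,29,0),tp(598,508)),("top",(40,29,0),tp(465,467)),
("scene",(40,29,0),sp(512,163)),("scene",(40,-29,0),sp(455,135)),("scene",(-40,-29,0),sp(530,75)),("scene",(-40,29,0),sp(592,101))]
x,r=fit(F,flat,[355,-337,31,1.3]);print("plate",x.round(2));print(r.round(2).tolist())
E
```

```text
plate [ 358.06 -334.65   23.17    1.26]
[[0.78, -0.44], [-0.21, -2.34], [-0.76, 1.4], [0.31, 0.92], [1.18, -0.61], [-1.93, -2.78], [-1.07, 0.71], [0.74, 2.75]]
```

Request:
{"op": "apply_moves", "data": {"commands": [0,0.043,-0.017,0,0,0,0,0,0.043,-0.017,0,0,0,0,0,0.043,-0.017,0,0,0,0,0,0.043,-0.017,0,0,0,0,0,0.043,-0.017,0,0,0,0], "squeeze": 60}}

```text
clock: 0.6
eef_pos: [319.6, -370.5, 208.2]
ee_rot: [-3.141, 0.0, 0.253]
contact_force: [0.7, -0.4, -0.4]
gripper_width: 0.999
grasp_force: 0.0
```

Request:
{"op": "apply_moves", "data": {"commands": [0,0.043,-0.018,0,0,0,8.2,0,0,0,0,0,0,8.2,0,0,0,0,0,0,8.2,0,0,0,0,0,0,8.2,0,0,0,0,0,0,8.2]}}

```text
clock: 1.1
eef_pos: [353.0, -345.4, 208.0]
ee_rot: [-3.141, 0.001, -0.456]
contact_force: [0.5, 0.5, 0.2]
gripper_width: 1.002
grasp_force: 0.0
```

Request:
{"op": "apply_moves", "data": {"commands": [0,0,0,0,0,0,8.2,0,0,0,0,0,0,8.2,0,0,0,0,0,0,8.2,0,0,0,0,0,0,8.2,0,0,0,0,0,0,8.2]}}

```text
clock: 1.6
eef_pos: [274.2, -402.6, 208.3]
ee_rot: [-3.057, 0.013, -1.031]
contact_force: [0.5, -0.5, 0.0]
gripper_width: 1.0
grasp_force: 0.0
```

Request:
{"op": "apply_moves", "data": {"commands": [0,0,0,0.02,0,0,8.2,0,0,0,0.02,0,0,8.2,0,0,0,0.02,0,0,8.2,0,0,0,0.02,0,0,8.2,0,0,0,0.02,0,0,8.2]}}

```text
clock: 2.1
eef_pos: [110.7, -439.9, 110.0]
ee_rot: [-2.924, 0.115, -1.487]
contact_force: [-0.2, -0.1, -1.1]
gripper_width: 1.003
grasp_force: 0.0
```

```bash
cat >> h.py <<'E'
def up(sel,name):
    "capture crops: list (view,cx,cy,halfw) -> one tile picture"
    from bench import ctrl
    im={n:ctrl.capture(n)["pixels"][:,:,::-1] for n in {s[0] for s in sel}}
    out=[cv2.resize(im[n][y-h*3//4:y+h*3//4,x-h:x+h],(400,300),interpolation=cv2.INTER_CUBIC) for n,x,y,h in sel]
    cv2.imwrite("pics/"+name,np.hstack(out))
E
python3 - <<'E'
from h import *
from bench import ctrl
s=ctrl.get_state();print(s["clock"],s["qpos"].round(3),s["eef_pos"].round(1),s["ee_rot"].round(3),s["contact_force"].round(1))
up([("top",426,306,48),("scene",400,225,48)],"a.png")
E
```

```text
2.1 [-1.488  0.292 -0.396  0.997  0.217  3.141] [ 110.7 -439.9  110. ] [-2.924  0.115 -1.487] [-0.2 -0.1 -1.1]
```

View pics/a.png

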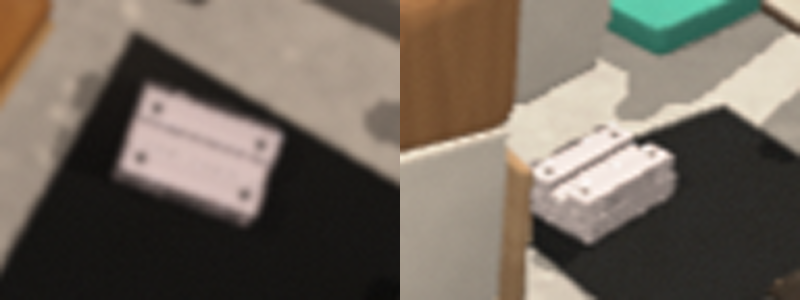

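The picture shows the plate untouched. The last joint reached its limit at 3.14 and the tool drifted off. The alternative grasp yaw of 1.25, half a turn away, stays within range, so I'll use that.

```bash
cat >> h.py <<'E'
def plan(pos,rpy_or_R,nmin=1,vmax=40.,wmax=8.4):
    "prints total rotation (tool frame, in place, then straight shift in the new tool frame)"
    from bench import ctrl
    s=ctrl.get_state();R0=R.from_euler('xyz',s["ee_rot"]);R1=rpy_or_R if isinstance(rpy_or_R,R) else R.from_euler('xyz',rpy_or_R)
    w=np.degrees((R0.inv()*R1).as_rotvec());d=R1.inv().apply(np.array(pos)-s["eef_pos"])/1000
    nr=max(1,int(np.ceil(np.abs(w).max()/wmax)));nt=max(1,int(np.ceil(np.abs(d).max()*1000/vmax)))
    print("q",s["qpos"].round(2),"t",s["clock"],"p",s["eef_pos"].round(1),"rpy",s["ee_rot"].round(3),"F",s["contact_force"].round(1))
    print("turn",w.round(2),"rows",nr,"each",(w/nr).round(2),"| shift",d.round(4),"rows",nt,"each",(d/nt).round(4))
E
python3 -c "
from h import *
plan([355.5,-342.6,110],[np.pi,0,1.25])"
```

```text
q [-1.49  0.29 -0.4   1.    0.21  3.14] t 2.2 p [ 107.8 -437.3  108. ] rpy [-2.927  0.121 -1.491] F [0.1 0.8 0.2]
turn [ -12.93  -14.93 -156.73] rows 19 each [-0.68 -0.79 -8.25] | shift [ 0.168   0.2052 -0.002 ] rows 6 each [ 0.028   0.0342 -0.0003]
```

Request:
{"op": "apply_moves", "data": {"commands": [0,0,0,-0.03,-0.68,-0.79,-8.25,0,0,0,0,-0.68,-0.79,-8.25,0,0,0,0,-0.68,-0.79,-8.25,0,0,0,0,-0.68,-0.79,-8.25,0,0,0,0,-0.68,-0.79,-8.25]}}

```text
clock: 2.7
eef_pos: [106.7, -443.4, 140.3]
ee_rot: [-2.935, 0.025, -0.756]
contact_force: [-0.6, -0.5, -0.3]
gripper_width: 0.998
grasp_force: 0.0
```

Request:
{"op": "apply_moves", "data": {"commands": [0,0,0,0,-0.68,-0.79,-8.25,0,0,0,0,-0.68,-0.79,-8.25,0,0,0,0,-0.68,-0.79,-8.25,0,0,0,0,-0.68,-0.79,-8.25,0,0,0,0,-0.68,-0.79,-8.25]}}

```text
clock: 3.2
eef_pos: [106.9, -443.3, 140.2]
ee_rot: [-3.0, -0.034, -0.035]
contact_force: [-0.2, -0.1, -0.1]
gripper_width: 1.002
grasp_force: 0.0
```

Request:
{"op": "apply_moves", "data": {"commands": [0,0,0,0,-0.68,-0.79,-8.25,0,0,0,0,-0.68,-0.79,-8.25,0,0,0,0,-0.68,-0.79,-8.25,0,0,0,0,-0.68,-0.79,-8.25,0,0,0,0,-0.68,-0.79,-8.25]}}

```text
clock: 3.7
eef_pos: [107.0, -443.2, 140.3]
ee_rot: [-3.088, -0.036, 0.689]
contact_force: [0.8, -0.5, 0.2]
gripper_width: 1.003
grasp_force: 0.0
```

Request:
{"op": "apply_moves", "data": {"commands": [0,0,0,0,-0.68,-0.79,-8.25,0,0,0,0,-0.68,-0.79,-8.25,0,0,0,0,-0.68,-0.79,-8.25,0,0,0,0,-0.68,-0.79,-8.25,0,0,0,0,0,0,0]}}

```text
clock: 4.2
eef_pos: [106.6, -442.5, 140.3]
ee_rot: [3.138, 0.006, 1.259]
contact_force: [-0.4, -0.1, 0.6]
gripper_width: 0.995
grasp_force: 0.0
```

```bash
python3 -c "
from h import *
plan([355.5,-342.6,110],[np.pi,0,1.25])"
```

```text
q [-1.33  0.18 -0.43  0.95  0.    0.55] t 4.2 p [ 106.6 -442.5  140.3] rpy [3.138 0.006 1.259] F [-0.4 -0.1  0.6]
turn [0.21 0.34 0.54] rows 1 each [0.21 0.34 0.54] | shift [0.1733 0.2047 0.0303] rows 6 each [0.0289 0.0341 0.005 ]
```

Request:
{"op": "apply_moves", "data": {"commands": [0,0.029,0.034,0.005,0.2,0.3,-0.5,0,0.029,0.034,0.005,0,0,0,0,0.029,0.034,0.005,0,0,0,0,0.029,0.034,0.005,0,0,0,0,0.029,0.034,0.005,0,0,0]}}

```text
clock: 4.7
eef_pos: [313.8, -355.3, 115.0]
ee_rot: [3.141, 0.001, 1.264]
contact_force: [0.2, -1.2, 0.3]
gripper_width: 0.997
grasp_force: 0.0
```

Request:
{"op": "apply_moves", "data": {"commands": [0,0.029,0.034,0.005,0,0,0,0,0,0,0.03,0,0,0,0,0,0,0.025,0,0,0,0,0,0,0,0,0,0]}}

```text
clock: 5.1
eef_pos: [351.5, -336.0, 52.0]
ee_rot: [-3.135, -0.002, 1.266]
contact_force: [-0.2, 0.1, 0.2]
gripper_width: 0.996
grasp_force: 0.0
```

```bash
python3 - <<'E'
from h import *
plan([355.5,-342.6,7],[np.pi,0,1.25])
up([("top",426,306,48),("scene",400,225,48)],"b.png")
E
```

```text
q [-0.76  0.32 -0.49  0.76 -0.    1.11] t 5.1 p [ 351.5 -336.    52. ] rpy [-3.135e+00 -2.000e-03  1.266e+00] F [-0.2  0.1  0.2]
turn [-0.36 -0.13  0.93] rows 1 each [-0.36 -0.13  0.93] | shift [-0.005   0.0059  0.045 ] rows 2 each [-0.0025  0.0029  0.0225]
```

View pics/b.png

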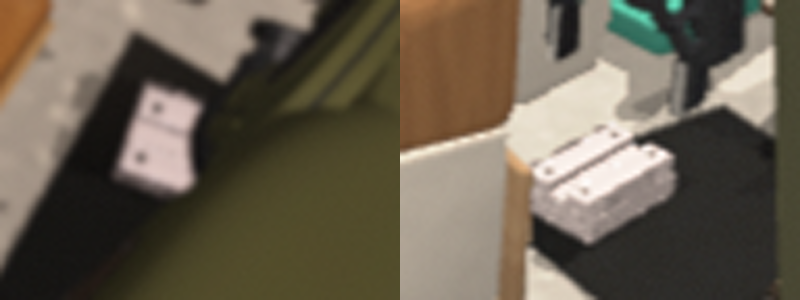

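The scene half shows the fingertips at about px (391.6,203) and (420.4,216.6), with the plate below them. I'll compare those with the projected tips.

```bash
python3 - <<'E'
from h import *
a=1.266;y=np.array([np.sin(a),-np.cos(a),0]);p=np.array([351.5,-336,52.])
for k in(-50,50):print(proj("scene",p+k*y+[0,0,10]).round(1))
# plate hypothesised corners vs tile b
P=np.array([358,-335,31.]);Rz=R.from_euler('Z',1.25)
for c in[(40,29,0),(40,-29,0),(-40,-29,0),(-40,29,0),(40,29,-28)]:
  print(c,((proj("scene",Rz.apply(c)+P)-[352,189])*4.167+[400,0]).round(),((proj("top",Rz.apply(c)+P)-[378,270])*4.167).round())
E
```

```text
[[420.  224.9]]
[[389.1 210.1]]
(40, 29, 0) [[597. 202.]] [[121. 177.]]
(40, -29, 0) [[525. 164.]] [[152.  80.]]
(-40, -29, 0) [[608. 116.]] [[286. 125.]]
(-40, 29, 0) [[680. 152.]] [[256. 223.]]
(40, 29, -28) [[594. 240.]] [[115. 179.]]
```

Request:
{"op": "apply_moves", "data": {"commands": [0,-0.005,0.006,0.015,-0.3,0,0.9,0,0,0,0.015,0,0,0,0,0,0,0.015,0,0,0,0,0,0,0,0,0,0]}}

```text
clock: 5.6
eef_pos: [356.8, -345.6, 9.9]
ee_rot: [3.137, 0.0, 1.249]
contact_force: [-0.4, 0.4, -1.0]
gripper_width: 1.002
grasp_force: 0.0
```

Request:
{"op": "apply_moves", "data": {"commands": [255,0,0,0,0,0,0,255,0,0,0,0,0,0,255,0,0,0,0,0,0,255,0,0,0,0,0,0,255,0,0,0,0,0,0], "squeeze": 60}}

```text
clock: 6.1
eef_pos: [357.4, -345.6, 10.3]
ee_rot: [3.136, 0.001, 1.251]
contact_force: [0.1, -0.1, 0.1]
gripper_width: 0.149
grasp_force: 0.0
```

```bash
python3 - <<'E'
from h import *
plan([355.5,-342.6,120],[np.pi,0,1.25])
E
```

```text
q [-0.77  0.38 -0.54  0.65  0.    1.12] t 6.1 p [ 357.4 -345.6   10.3] rpy [3.136e+00 1.000e-03 1.251e+00] F [ 0.1 -0.1  0.1]
turn [0.33 0.06 0.07] rows 1 each [0.33 0.06 0.07] | shift [ 0.0023 -0.0027 -0.1097] rows 3 each [ 0.0008 -0.0009 -0.0366]
```

```bash
python3 - <<'E'
from h import *
up([("top",426,306,48),("scene",400,225,48)],"c.png")
from bench import ctrl
s=ctrl.get_state();print(s["gripper_width"],s["grasp_force"],s["contact_force"])
E
```

```text
0.004037232626900654 0.0 [-0.51801599  0.1002782  -0.52051769]
```

View pics/c.png

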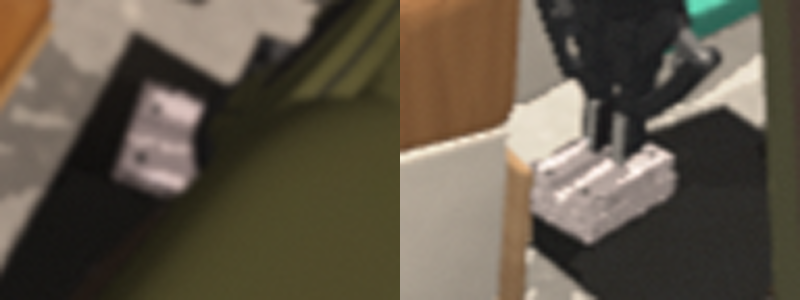

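The picture shows the fingers almost shut with their tips at tile (600,150) and (622,165), over the plate. So they closed on nothing. I'll check the tip height.

```bash
python3 - <<'E'
from h import *
for z in(10,23,31,40):print(z,((proj("scene",[357.4,-345.6,z])-[352,189])*4.167+[400,0]).round())
P=np.array([358,-335,31.]);Rz=R.from_euler('Z',1.25)
for z in(21,31):
  for c in[(40,0,0),(-40,0,0)]:print(z,c,((proj("scene",Rz.apply(c)+[358,-335,z])-[352,189])*4.167+[400,0]).round())
E
```

```text
10 [[607. 178.]]
23 [[609. 161.]]
31 [[610. 150.]]
40 [[611. 138.]]
21 (40, 0, 0) [[560. 196.]]
21 (-40, 0, 0) [[642. 147.]]
31 (40, 0, 0) [[561. 183.]]
31 (-40, 0, 0) [[643. 134.]]
```

Request:
{"op": "apply_moves", "data": {"commands": [255,0,0,-0.03,0,0,0,255,0,0,-0.03,0,0,0,255,0,0,0,0,0,0,255,0,0,0,0,0,0]}}

```text
clock: 6.6
eef_pos: [357.4, -345.8, 70.5]
ee_rot: [3.135, 0.002, 1.251]
contact_force: [-0.2, 0.4, -0.1]
gripper_width: 0.004
grasp_force: 0.0
```

```bash
python3 - <<'E'
from h import *
from bench import ctrl
s=ctrl.get_state();p=s["eef_pos"];print(p.round(1),s["gripper_width"].round(3),s["contact_force"].round(1))
c=ctrl.capture("scene")["pixels"].astype(int)
b=cv2.imread("pics/scene0.png")[:,:,::-1].astype(int)
d=np.abs(c-b).sum(2)
u=proj("scene",p)[0];print("TCP px",u, "z+10",proj("scene",p+[0,0,10])[0],"z+20",proj("scene",p+[0,0,20])[0])
x0,y0=int(u[0])-12,int(u[1])-30
print(x0,y0)
for r in range(y0,y0+42):print(r,' '.join('%3d'%v for v in d[r,x0:x0+24]))
E
```

```text
Traceback (most recent call last):
AttributeError: 'float' object has no attribute 'round'
```

```bash
python3 - <<'E'
from h import *
from bench import ctrl
s=ctrl.get_state();p=s["eef_pos"]
c=ctrl.capture("scene")["pixels"].astype(int)
b=cv2.imread("pics/scene0.png")[:,:,::-1].astype(int)
d=np.abs(c-b).sum(2)
u=proj("scene",p)[0];print("TCP px",u, "z+10",proj("scene",p+[0,0,10])[0],"z+20",proj("scene",p+[0,0,20])[0])
x0,y0=int(u[0])-10,int(u[1])-22
print(x0,y0)
for r in range(y0,y0+32):print(r,' '.join('%3d'%v for v in d[r,x0:x0+20]))
E
```

```text
TCP px [403.63466928 212.1606881 ] z+10 [403.96499714 208.84201151] z+20 [404.29831386 205.49330689]
393 190
190  16  23  18  19  21   5 125 287 310 289 317 352 359 358 355 359 367 345 336 333
191  16  17  16  18  15  14  87 261 315 257 217 257 318 351 356 365 364 345 340 342
192  15  14  16  16  17  24   8 136 275 221 155 164 199 249 316 364 358 353 356 349
193  17  15  14  16  17  22   8  99 141  68  84 123 146 170 214 271 325 350 348 350
194  14  16  15  16  18  15  52 163  45  44  83  85  94 131 160 180 217 275 321 348
195  18  18  18  16  16  13  84 196  19  71  62 107  79  88 150 157 159 191 232 246
196  15  16  14  16  19  16  76 174  44  27  43 124 111  79 143 157 148 155 122  69
197  12  22  15  18  16  21  84 170  78 115 107  57  82  71 130 147 153 145  76  18
198  10  19  14  17  20  15  97 164  76 139 124  21  33  97 139 135 144 145  65   7
199  18  18  18  17  15  12 100 157  93 162 111  35 105 213 238 192 166 133  45  12
200  16  18  18  16  18  12  94 154 107 166 106  48 142 277 323 308 272 186  49   3
201   9  12  15  17  18   8  84 115  83 167 114  61 162 297 338 344
[... 996 characters left out ...]
  21  17  24  16  15  18  14
214  16  15  19  18  17  22  19  20  15  16  25  16  18  18  16  16  11  18  17  13
215  20  22  19  21  20  21  16  18  19  18  20  16  16  17  21  17  20  19  13  15
216  19  19  23  16  22  24  20  18  17  18  19  19  14  16  17  17  13  13  14  19
217  18  18  19  19  17  20  20  24  21  16  21  18  16  18  17  16  15  22  19  19
218  22  20  18  16  20  19  17  25  17  14  16  20  21  20  21  20  17  19  18  22
219  21  19  21  22  18  22  22  20  23  15  16  20  18  17  18  17  17  21  19  25
220  20  18  18  22  19  18  18  20  17  17  21  18  12  14  16  17  21  23  16  10
221  19  18  24  21  21  19  14  14  14  24  18  21  15  11  20  21  12  10   6   5
```

The differencing puts the shut tips at row ~206, where the TCP itself projects to row 212. So the real tips sit about 19 mm behind the reported TCP, which explains why the fingers closed over the plate. I'll open, go about 22 mm lower and grip again.

Request:
{"op": "apply_moves", "data": {"commands": [0,0,0,0,0,0,0,0,0,0,0,0,0,0,0,0,0,0,0,0,0,0,0,0,0,0,0,0,0,0,0,0,0,0,0]}}

```text
clock: 7.15
eef_pos: [356.8, -345.2, 69.6]
ee_rot: [3.137, 0.001, 1.251]
contact_force: [0.7, 0.8, -1.0]
gripper_width: 0.847
grasp_force: 0.0
```

Request:
{"op": "apply_moves", "data": {"commands": [0,0,0,0,0,0,0,0,0,0,0,0,0,0,0,0,0,0.03,0,0,0,0,0,0,0.03,0,0,0,0,0,0,0.006,0,0,0]}}

```text
clock: 7.65
eef_pos: [355.2, -343.5, 1.4]
ee_rot: [3.141, -0.002, 1.251]
contact_force: [-0.9, 0.3, -0.7]
gripper_width: 1.002
grasp_force: 0.0
```

Request:
{"op": "apply_moves", "data": {"commands": [0,0,0,0.005,0,0,0,0,0,0,0.004,0,0,0,0,0,0,0.004,0,0,0,0,0,0,0,0,0,0]}}

```text
clock: 8.05
eef_pos: [357.6, -345.8, -8.8]
ee_rot: [3.136, 0.001, 1.251]
contact_force: [0.4, 0.2, 0.3]
gripper_width: 1.003
grasp_force: 0.0
```

Request:
{"op": "apply_moves", "data": {"commands": [255,0,0,0,0,0,0,255,0,0,0,0,0,0,255,0,0,0,0,0,0,255,0,0,0,0,0,0]}}

```text
clock: 8.45
eef_pos: [357.6, -345.9, -8.1]
ee_rot: [3.135, 0.002, 1.251]
contact_force: [-2.1, 0.6, 6.8]
gripper_width: 0.654
grasp_force: 66.4
```

The grip holds: 66 N at an opening of 0.65, which is about the 58 mm width. Now lift and plan the turn.

Request:
{"op": "apply_moves", "data": {"commands": [255,0,0,-0.02,0,0,0,255,0,0,-0.04,0,0,0,255,0,0,-0.05,0,0,0,255,0,0,-0.05,0,0,0,255,0,0,0,0,0,0]}}

```text
clock: 8.95
eef_pos: [360.3, -348.8, 157.9]
ee_rot: [3.124, 0.007, 1.251]
contact_force: [0.6, -1.3, -0.9]
gripper_width: 0.655
grasp_force: 68.4
```

```bash
cat >> h.py <<'E'
def cols(x,z):
    x=np.array(x,float);z=np.array(z,float);x/=np.linalg.norm(x);z/=np.linalg.norm(z)
    return R.from_matrix(np.c_[x,np.cross(z,x),z])
E
python3 - <<'E'
from h import *
a=-.907;o=np.array([np.cos(a),np.sin(a),0])
plan([323.7,-414,180],cols(-o,[0,0,-1]))
E
```

```text
q [-0.77  0.23 -0.31  1.01  0.    1.12] t 8.95 p [ 360.3 -348.8  157.9] rpy [3.124 0.007 1.251] F [ 0.6 -1.3 -0.9]
turn [  0.72   0.84 -56.34] rows 7 each [ 0.1   0.12 -8.05] | shift [-0.0288 -0.069  -0.0221] rows 2 each [-0.0144 -0.0345 -0.0111]
```

Request:
{"op": "apply_moves", "data": {"commands": [255,-0.014,0,0,0.1,0.1,-8.05,255,-0.014,0,0,0.1,0.1,-8.05,255,0,0,0,0.1,0.1,-8.05,255,0,0,0,0.1,0.1,-8.05,255,0,0,0,0.1,0.1,-8.05]}}

```text
clock: 9.45
eef_pos: [349.0, -371.8, 149.9]
ee_rot: [-3.139, -0.009, 1.959]
contact_force: [-0.4, -0.9, -1.5]
gripper_width: 0.648
grasp_force: 68.4
```

Request:
{"op": "apply_moves", "data": {"commands": [255,0,0,-0.01,0.1,0.1,-8.05,255,0,0,-0.01,0.1,0.1,-8.05,255,0,-0.03,0,0,0,0,255,0,0,0,0,0,0]}}

```text
clock: 9.85
eef_pos: [324.3, -391.8, 170.5]
ee_rot: [-3.137, -0.012, 2.232]
contact_force: [1.1, -0.5, -2.1]
gripper_width: 0.651
grasp_force: 68.4
```

```bash
python3 - <<'E'
from h import *
a=-.907;o=np.array([np.cos(a),np.sin(a),0])
plan([323.7,-414,180],cols([0,0,-1],o))
E
```

```text
q [-0.88  0.26 -0.24  1.08 -0.    0.03] t 9.85 p [ 324.3 -391.8  170.5] rpy [-3.137 -0.012  2.232] F [ 1.1 -0.5 -2.1]
turn [-2.900e-01 -9.067e+01  9.000e-02] rows 11 each [-0.03 -8.24  0.01] | shift [-0.0095 -0.0141  0.0171] rows 1 each [-0.0095 -0.0141  0.0171]
```

Request:
{"op": "apply_moves", "data": {"commands": [255,0,0,0,0,-8.24,0,255,0,0,0,0,-8.24,0,255,0,0,0,0,-8.24,0,255,0,0,0,0,-8.24,0,255,0,0,0,0,-8.24,0]}}

```text
clock: 10.35
eef_pos: [325.3, -389.4, 169.5]
ee_rot: [-3.139, 0.684, 2.237]
contact_force: [1.3, -0.0, -2.2]
gripper_width: 0.655
grasp_force: 68.4
```

Request:
{"op": "apply_moves", "data": {"commands": [255,0,0,0,0,-8.24,0,255,0,0,0,0,-8.24,0,255,0,0,0,0,-8.24,0,255,0,0,0,0,-8.24,0,255,0,0,0,0,-8.24,0]}}

```text
clock: 10.85
eef_pos: [373.3, -437.1, 264.0]
ee_rot: [-3.125, 1.169, 2.243]
contact_force: [0.1, -1.4, -1.7]
gripper_width: 0.654
grasp_force: 68.5
```

Request:
{"op": "apply_moves", "data": {"commands": [255,0,0,0,0,-8.24,0,255,0,-0.014,0.017,0,0,0,255,0,0,0,0,0,0]}}

```text
clock: 11.15
eef_pos: [390.0, -477.1, 290.7]
ee_rot: [-3.117, 1.259, 2.247]
contact_force: [-0.6, -0.2, -2.1]
gripper_width: 0.652
grasp_force: 68.4
```

```bash
python3 - <<'E'
from h import *
a=-.907;o=np.array([np.cos(a),np.sin(a),0])
plan([323.7,-414,60],cols([0,0,-1],o))
E
```

```text
q [-0.85  0.01 -1.27 -0.97 -0.07  0.02] t 11.15 p [ 390.  -477.1  290.7] rpy [-3.117  1.259  2.247] F [-0.6 -0.2 -2.1]
turn [ -0.71 -17.88   0.33] rows 3 each [-0.24 -5.96  0.11] | shift [ 0.2307 -0.0134 -0.0905] rows 6 each [ 0.0385 -0.0022 -0.0151]
```

The elbow joint hit its limit (-1.28), so I'll fit a quick kinematic model to find where the tool can be horizontal.

```bash
cat >> h.py <<'E'
D=np.array([[.2607,-.1394,1.1727,524.3,207.6],[.38,-.54,.65,497.2,10.3],[.18,-.43,.95,455.2,140.3],[.32,-.49,.76,486.3,52],[.23,-.31,1.01,501.5,157.9],[.26,-.24,1.08,508.6,170.5],[.01,-1.27,-.97,616.2,290.7]])
def fk(p,q2,q3,q4):
    r0,z0,L1,L2,Lt,d1,d2=p;f=q2-q3;s=f+q4
    return np.array([r0+L1*np.sin(q2+d1)+L2*np.cos(f+d2)+Lt*np.cos(s),z0+L1*np.cos(q2+d1)-L2*np.sin(f+d2)-Lt*np.sin(s)])
KP=least_squares(lambda p:np.r_[(fk(p,*D[:,:3].T)-D[:,3:].T).ravel()/3,(p-[0,200,400,400,250,0,0])/[50,150,150,150,100,.3,.3]],[0,200,400,400,250,0,0]).x
def ik(r,z,psi):
    "in-plane joints for TCP r,z, tool pitch psi below horizontal"
    s=least_squares(lambda q:fk(KP,q[0],q[1],psi-q[0]+q[1])-[r,z],[.3,-.5])
    q=s.x;return np.r_[q,psi-q[0]+q[1]].round(2),s.cost<1
E
python3 - <<'E'
from h import *
print(KP.round(2));print((fk(KP,*D[:,:3].T)-D[:,3:].T).round(1).tolist())
for psi in(0,.3,.6,.9):
  for r in(500,600,700,800):print(psi,r,[ik(r,z,psi) for z in(50,100)])
for psi in(1.57,1.9,2.1,2.3):print(psi,[ik(r,60,psi) for r in(400,500,600)])
E
```

```text
[ 2.0600e+00  2.0342e+02  5.8360e+02  3.9241e+02  4.6881e+02 -2.0000e-02
 -1.6000e-01]
[[-0.4, -2.5, 0.7, 3.3, -1.2, 0.3, -0.2], [-0.4, -0.9, -0.9, 1.7, 1.3, -0.7, -0.0]]
0 500 [(array([ 2.97, -1.71, -4.68]), np.False_), (array([ 2.88, -1.71, -4.6 ]), np.False_)]
0 600 [(array([ 2.21, -1.59, -3.8 ]), np.True_), (array([ 2.26, -1.71, -3.98]), np.False_)]
0 700 [(array([ 1.56, -1.3 , -2.86]), np.True_), (array([ 1.46, -1.37, -2.83]), np.True_)]
0 800 [(array([ 1.3 , -1.06, -2.36]), np.True_), (array([ 1.18, -1.11, -2.29]), np.True_)]
0.3 500 [(array([ 1.87, -1.71, -3.29]), np.False_), (array([ 0.97, -1.71, -2.39]), np.False_)]
0.3 600 [(array([ 1.69, -1.71, -3.1 ]), np.False_), (array([ 1.36, -1.71, -2.77]), np.False_)]
0.3 700 [(array([ 1.1 , -1.37, -2.17]), np.True_), (array([ 0.89, -1.37, -1.96]), np.True_)]
0.3 800 [(array([ 0.92, -1.09, -1.71]), np.True_), (array([ 0.77, -1.09, -1.56]), np.True_)]
0.6 500 [(array([ 0.8 , -1.71, -1.91]), np.False_), (array([ 0.44, -1.63, -1.47]), np.True_)]
0.6 600 [(array([ 0.59, -1.42, -1.41]), np.True_), (array([ 0.34, -1.33, -1.07]), np.True_)]
[... 368 characters left out ...]
e_)]
0.9 700 [(array([ 0.37, -0.81, -0.28]), np.True_), (array([ 0.28, -0.75, -0.13]), np.True_)]
0.9 800 [(array([ 0.48, -0.58, -0.16]), np.True_), (array([ 0.41, -0.52, -0.03]), np.True_)]
1.57 [(array([ 0.18, -0.67,  0.72]), np.True_), (array([ 0.33, -0.46,  0.78]), np.True_), (array([ 0.47, -0.21,  0.88]), np.True_)]
1.9 [(array([ 0.43, -0.37,  1.1 ]), np.True_), (array([ 0.57, -0.11,  1.22]), np.True_), (array([0.73, 0.21, 1.38]), np.True_)]
2.1 [(array([ 0.59, -0.2 ,  1.32]), np.True_), (array([0.74, 0.11, 1.47]), np.True_), (array([0.91, 0.49, 1.68]), np.True_)]
2.3 [(array([ 0.75, -0.03,  1.52]), np.True_), (array([0.9 , 0.32, 1.72]), np.True_), (array([1.12, 0.82, 2.  ]), np.True_)]
```

```bash
python3 - <<'E'
from h import *
for psi in(.8,.87,.95,2.3,2.44,2.55):print(psi,[(r,z,*ik(r,z,psi)) for r in(430,480,530,580) for z in(20,60)])
E
```

```text
0.8 [(430, 20, array([ 0.6 , -1.71, -1.52]), np.False_), (430, 60, array([ 0.1 , -1.5 , -0.79]), np.True_), (480, 20, array([ 0.41, -1.51, -1.12]), np.True_), (480, 60, array([ 0.15, -1.39, -0.74]), np.True_), (530, 20, array([ 0.38, -1.37, -0.95]), np.True_), (530, 60, array([ 0.2 , -1.29, -0.69]), np.True_), (580, 20, array([ 0.39, -1.24, -0.83]), np.True_), (580, 60, array([ 0.25, -1.18, -0.63]), np.True_)]
0.87 [(430, 20, array([ 0.25, -1.51, -0.89]), np.True_), (430, 60, array([ 0.  , -1.38, -0.51]), np.True_), (480, 20, array([ 0.26, -1.38, -0.78]), np.True_), (480, 60, array([ 0.08, -1.29, -0.5 ]), np.True_), (530, 20, array([ 0.29, -1.27, -0.69]), np.True_), (530, 60, array([ 0.15, -1.19, -0.47]), np.True_), (580, 20, array([ 0.33, -1.15, -0.61]), np.True_), (580, 60, array([ 0.21, -1.09, -0.44]), np.True_)]
0.95 [(430, 20, array([ 0.13, -1.37, -0.55]), np.True_), (430, 60, array([-0.04, -1.27, -0.28]), np.True_), (480, 20, array([ 0.18, -1.27, -0.5 ]), np.True_), (480, 60, array([ 0.05, -1.19, -0.29]), np.True_), (530, 20, array([ 0.24, -1.16, -0.45]), np.True_), (530, 60, a
[... 610 characters left out ...]
19, 1.72]), np.True_), (480, 20, array([1.02, 0.35, 1.77]), np.True_), (480, 60, array([0.99, 0.38, 1.83]), np.True_), (530, 20, array([1.12, 0.58, 1.91]), np.True_), (530, 60, array([1.09, 0.62, 1.97]), np.True_), (580, 20, array([1.25, 0.9 , 2.09]), np.True_), (580, 60, array([1.23, 0.95, 2.16]), np.True_)]
2.55 [(430, 20, array([1.04, 0.26, 1.77]), np.True_), (430, 60, array([0.99, 0.28, 1.83]), np.True_), (480, 20, array([1.12, 0.47, 1.9 ]), np.True_), (480, 60, array([1.08, 0.49, 1.96]), np.True_), (530, 20, array([1.23, 0.73, 2.06]), np.True_), (530, 60, array([1.19, 0.76, 2.12]), np.True_), (580, 20, array([1.42, 1.2 , 2.34]), np.True_), (580, 60, array([1.42, 1.3 , 2.44]), np.True_)]
```

```bash
python3 - <<'E'
from h import *
a=-.95;o=np.array([np.cos(a),np.sin(a),0])
plan([279,-390,120],cols(-o,[0,0,-1]))
E
```

```text
q [-0.85  0.01 -1.27 -0.97 -0.07  0.02] t 11.15 p [ 390.  -477.1  290.7] rpy [-3.117  1.259  2.247] F [-0.6 -0.2 -2.1]
turn [ 0.76 72.12  1.84] rows 9 each [0.08 8.01 0.2 ] | shift [ 0.1354 -0.0396  0.1707] rows 5 each [ 0.0271 -0.0079  0.0341]
```

Request:
{"op": "apply_moves", "data": {"commands": [255,0,0,0,0.1,8.0,0.2,255,0,0,0,0.1,8.0,0.2,255,0,0,0,0.1,8.0,0.2,255,0,0,0,0.1,8.0,0.2,255,0,0,0,0.1,8.0,0.2]}}

```text
clock: 11.65
eef_pos: [395.5, -481.7, 281.9]
ee_rot: [-3.14, 0.801, 2.216]
contact_force: [0.3, -1.4, -3.0]
gripper_width: 0.652
grasp_force: 68.3
```

Request:
{"op": "apply_moves", "data": {"commands": [255,0,0,0,0.1,8.0,0.2,255,0,0,0,0.1,8.0,0.2,255,0,0,0,0.1,8.0,0.2,255,0,0,0,0.1,8.0,0.2,255,0,0,0,0,0,0]}}

```text
clock: 12.15
eef_pos: [400.2, -487.6, 281.8]
ee_rot: [-3.141, 0.28, 2.2]
contact_force: [1.0, -1.2, -2.3]
gripper_width: 0.653
grasp_force: 68.5
```

```bash
python3 - <<'E'
from h import *
a=-.95;o=np.array([np.cos(a),np.sin(a),0])
plan([279,-390,40],cols(-o,[0,0,-1]))
E
```

```text
q [-0.87  0.2  -0.07  1.02 -0.02  0.07] t 12.15 p [ 400.2 -487.6  281.8] rpy [-3.141  0.28   2.2  ] F [ 1.  -1.2 -2.3]
turn [ 0.05 16.03  0.49] rows 2 each [0.02 8.01 0.24] | shift [ 0.1499 -0.0418  0.2418] rows 7 each [ 0.0214 -0.006   0.0345]
```

Request:
{"op": "apply_moves", "data": {"commands": [255,0,0,0,0,5.4,0.2,255,0,0,0,0,5.4,0.2,255,0,0,0,0,5.3,0.1,255,0.0214,-0.006,0.0345,0,0,0,255,0.0214,-0.006,0.0345,0,0,0]}}

```text
clock: 12.65
eef_pos: [365.5, -459.8, 212.4]
ee_rot: [3.14, 0.009, 2.192]
contact_force: [0.2, -0.8, -2.4]
gripper_width: 0.655
grasp_force: 68.5
```

Request:
{"op": "apply_moves", "data": {"commands": [255,0.0214,-0.006,0.0345,0,0,0,255,0.0214,-0.006,0.0345,0,0,0,255,0.0214,-0.006,0.0345,0,0,0,255,0.0214,-0.006,0.0345,0,0,0,255,0,0,0,0,0,0]}}

```text
clock: 13.15
eef_pos: [286.2, -391.1, 69.3]
ee_rot: [3.141, -0.014, 2.191]
contact_force: [-0.3, 1.7, -2.4]
gripper_width: 0.649
grasp_force: 68.4
```

```bash
python3 - <<'E'
from h import *
a=-.95;o=np.array([np.cos(a),np.sin(a),0])
plan([279,-390,-5],cols(-o,[0,0,-1]))
E
```

```text
q [-0.94  0.31 -0.46  0.81  0.    0.01] t 13.15 p [ 286.2 -391.1   69.3] rpy [ 3.141 -0.014  2.191] F [-0.3  1.7 -2.4]
turn [ 0.03 -0.82 -0.03] rows 1 each [ 0.03 -0.82 -0.03] | shift [ 0.0051 -0.0052  0.0743] rows 2 each [ 0.0026 -0.0026  0.0371]
```

Request:
{"op": "apply_moves", "data": {"commands": [255,0.005,-0.005,0.03,0,-0.8,0,255,0,0,0.03,0,0,0,255,0,0,0.008,0,0,0,255,0,0,0.005,0,0,0,255,0,0,0,0,0,0]}}

```text
clock: 13.65
eef_pos: [288.8, -402.2, 3.1]
ee_rot: [3.14, 0.019, 2.192]
contact_force: [-0.3, -0.3, -0.6]
gripper_width: 0.655
grasp_force: 68.4
```

```bash
python3 - <<'E'
from h import *
a=-.95;o=np.array([np.cos(a),np.sin(a),0])
plan([279,-390,-7],cols(-o,[0,0,-1]))
E
```

```text
q [-0.95  0.38 -0.56  0.61  0.    0.  ] t 13.65 p [ 288.8 -402.2    3.1] rpy [3.14  0.019 2.192] F [-0.3 -0.3 -0.6]
turn [0.07 1.09 0.02] rows 1 each [0.07 1.09 0.02] | shift [ 0.0156 -0.0009  0.0101] rows 1 each [ 0.0156 -0.0009  0.0101]
```

Request:
{"op": "apply_moves", "data": {"commands": [255,0.012,0,0.004,0,1.1,0,255,0,0,0.004,0,0,0,255,0,0,0.003,0,0,0,255,0,0,0,0,0,0]}}

```text
clock: 14.05
eef_pos: [281.4, -392.1, -8.0]
ee_rot: [3.14, -0.001, 2.192]
contact_force: [-1.4, 1.6, 4.4]
gripper_width: 0.657
grasp_force: 69.8
```

```bash
python3 - <<'E'
from h import *
a=-.95;o=np.array([np.cos(a),np.sin(a),0])
plan([279,-390,-8.5],cols(-o,[0,0,-1]))
E
```

```text
q [-0.95  0.39 -0.58  0.59  0.    0.  ] t 14.05 p [ 281.4 -392.1   -8. ] rpy [ 3.140e+00 -1.000e-03  2.192e+00] F [-1.4  1.6  4.4]
turn [ 0.08 -0.07  0.01] rows 1 each [ 0.08 -0.07  0.01] | shift [ 0.0031 -0.0008  0.0005] rows 1 each [ 0.0031 -0.0008  0.0005]
```

Request:
{"op": "apply_moves", "data": {"commands": [0,0,0,0,0,0,0,0,0,0,0,0,0,0,0,0,0,0,0,0,0,0,0,0,-0.04,0,0,0,0,0,0,-0.04,0,0,0]}}

```text
clock: 14.55
eef_pos: [280.5, -391.1, 71.1]
ee_rot: [3.14, -0.005, 2.192]
contact_force: [0.3, -0.6, 0.7]
gripper_width: 1.001
grasp_force: 0.0
```

Request:
{"op": "apply_moves", "data": {"commands": [0,-0.02,0,-0.02,0,5,0,0,-0.02,0,0,0,5,0,0,0,0,0,0,5,0,0,0,0,0,0,5,0,0,0,0,0,0,5,0]}}

```text
clock: 15.05
eef_pos: [305.1, -425.4, 89.6]
ee_rot: [3.14, -0.44, 2.192]
contact_force: [1.7, 0.1, -0.4]
gripper_width: 1.001
grasp_force: 0.0
```

Request:
{"op": "apply_moves", "data": {"commands": [0,0,0,0,0,5,0,0,0,0,0,0,5,0,0,0,0,0,0,5,0,0,0,0,0,0,5,0,0,0,0,0,0,5,0]}}

```text
clock: 15.55
eef_pos: [304.9, -425.2, 89.1]
ee_rot: [3.14, -0.876, 2.193]
contact_force: [1.1, -0.2, 0.1]
gripper_width: 1.001
grasp_force: 0.0
```

```bash
python3 - <<'E'
from h import *
a=-.95;o=np.array([np.cos(a),np.sin(a),0]);u=np.array([0,0,1.])
z=-.766*o-.643*u;x=-.643*o+.766*u
plan(456*o+3*u-100*z,cols(x,z))
plan(456*o+3*u,cols(x,z))
E
```

```text
q [-0.95  1.08  0.68  2.04  0.   -0.  ] t 15.55 p [ 304.9 -425.2   89.1] rpy [ 3.14  -0.876  2.193] F [ 1.1 -0.2  0.1]
turn [ 0.04 -0.22  0.05] rows 1 each [ 0.04 -0.22  0.05] | shift [-0.0227 -0.0007  0.0068] rows 1 each [-0.0227 -0.0007  0.0068]
q [-0.95  1.08  0.68  2.04  0.   -0.  ] t 15.55 p [ 304.9 -425.2   89.1] rpy [ 3.14  -0.876  2.193] F [ 1.1 -0.2  0.1]
turn [ 0.04 -0.22  0.05] rows 1 each [ 0.04 -0.22  0.05] | shift [-0.0227 -0.0007  0.1068] rows 3 each [-0.0076 -0.0002  0.0356]
```

Request:
{"op": "apply_moves", "data": {"commands": [0,-0.0227,0,0.007,0,0,0,0,0,0,0.03,0,0,0,0,0,0,0.03,0,0,0,0,0,0,0.02,0,0,0,0,0,0,0.01,0,0,0]}}

```text
clock: 16.05
eef_pos: [268.8, -374.6, 8.4]
ee_rot: [3.14, -0.877, 2.193]
contact_force: [-0.2, -0.1, 0.7]
gripper_width: 1.002
grasp_force: 0.0
```

Request:
{"op": "apply_moves", "data": {"commands": [0,0,0,0.005,0,0,0,0,0,0,0.005,0,0,0,0,0,0,0,0,0,0]}}

```text
clock: 16.35
eef_pos: [265.4, -369.9, 3.2]
ee_rot: [3.14, -0.874, 2.193]
contact_force: [0.3, -0.2, -0.4]
gripper_width: 1.002
grasp_force: 0.0
```

```bash
python3 - <<'E'
from h import *
a=-.95;o=np.array([np.cos(a),np.sin(a),0]);u=np.array([0,0,1.])
z=-.766*o-.643*u;x=-.643*o+.766*u
plan(456*o+3*u,cols(x,z))
up([("top",395,325,48),("scene",425,235,48)],"d.png")
E
```

```text
q [-0.95  1.02  0.29  1.71  0.   -0.  ] t 16.35 p [ 265.4 -369.9    3.2] rpy [ 3.14  -0.874  2.193] F [ 0.3 -0.2 -0.4]
turn [ 0.04 -0.09  0.06] rows 1 each [ 0.04 -0.09  0.06] | shift [-0.0006 -0.0008 -0.0005] rows 1 each [-0.0006 -0.0008 -0.0005]
```

View pics/d.png

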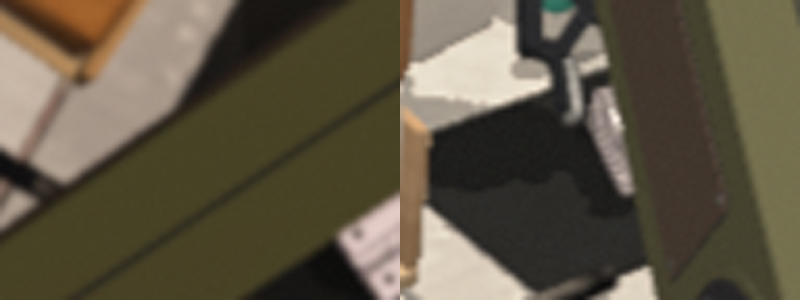

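The picture shows the left fingertip at tile (575,120), beside the plate's long side, which runs from (590,95) to (630,190). Closing now.

Request:
{"op": "apply_moves", "data": {"commands": [255,0,0,0,0,0,0,255,0,0,0,0,0,0,255,0,0,0,0,0,0,255,0,0,0,0,0,0,255,0,0,0,0,0,0], "squeeze": 80}}

```text
clock: 16.95
eef_pos: [265.9, -370.5, 3.9]
ee_rot: [3.14, -0.872, 2.193]
contact_force: [2.6, -4.2, 5.5]
gripper_width: 0.649
grasp_force: 84.8
```

Request:
{"op": "apply_moves", "data": {"commands": [255,0.021,0,-0.018,0,0,0,255,0.021,0,-0.018,0,0,0,255,0.021,0,-0.018,0,0,0,255,0.021,0,-0.018,0,0,0,255,0,0,0,0,-5,0]}}

```text
clock: 17.45
eef_pos: [266.8, -372.0, 113.4]
ee_rot: [3.14, -0.786, 2.193]
contact_force: [-0.1, -0.1, -2.3]
gripper_width: 0.65
grasp_force: 84.6
```

Request:
{"op": "apply_moves", "data": {"commands": [255,0,0,0,0,-6,0,255,0,0,0,0,-6,0,255,0,0,0,0,-6,0,255,0,0,0,0,-6,0,255,0,0,0,0,-6,0]}}

```text
clock: 17.95
eef_pos: [266.1, -370.9, 113.9]
ee_rot: [3.14, -0.259, 2.192]
contact_force: [-0.8, -0.1, -2.7]
gripper_width: 0.648
grasp_force: 84.6
```

Request:
{"op": "apply_moves", "data": {"commands": [255,0,0,0,0,-6,0,255,0,0,0,0,-6,0,255,0,0,0,0,-6,0,255,0,0,0,0,0,0]}}

```text
clock: 18.35
eef_pos: [261.7, -364.9, 112.5]
ee_rot: [3.14, 0.044, 2.192]
contact_force: [-0.8, 1.9, -2.0]
gripper_width: 0.65
grasp_force: 84.8
```

```bash
python3 - <<'E'
from h import *
a=-.95;o=np.array([np.cos(a),np.sin(a),0]);u=np.array([0,0,1.])
plan(550*o+110*u,cols(-o,-u))
E
```

```text
q [-0.95  0.17 -0.53  0.83  0.    0.  ] t 18.35 p [ 261.7 -364.9  112.5] rpy [3.14  0.044 2.192] F [-0.8  1.9 -2. ]
turn [ 0.07  2.54 -0.  ] rows 1 each [ 0.07  2.54 -0.  ] | shift [-0.101  -0.0006  0.0025] rows 3 each [-0.0337 -0.0002  0.0008]
```

Request:
{"op": "apply_moves", "data": {"commands": [255,-0.025,0,0,0,0,0,255,-0.025,0,0,0,0,0,255,-0.025,0,0,0,0,0,255,-0.025,0,0,0,0,0,255,0,0,0,0,-5,0]}}

```text
clock: 18.85
eef_pos: [329.9, -460.3, 118.1]
ee_rot: [3.14, 0.142, 2.191]
contact_force: [0.1, -0.6, -1.7]
gripper_width: 0.648
grasp_force: 84.8
```

Request:
{"op": "apply_moves", "data": {"commands": [255,0,0,0,0,-5.4,0,255,0,0,0,0,-5.4,0,255,0,0,0,0,-5.4,0,255,0,0,0,0,-5.4,0,255,0,0,0,0,-5.4,0]}}

```text
clock: 19.35
eef_pos: [324.7, -453.0, 119.1]
ee_rot: [3.14, 0.611, 2.191]
contact_force: [0.4, -1.4, -3.8]
gripper_width: 0.647
grasp_force: 84.8
```

Request:
{"op": "apply_moves", "data": {"commands": [255,0,0,0,0,-5.4,0,255,0,0,0,0,0,0,255,0,0,0,0,0,0]}}

```text
clock: 19.65
eef_pos: [324.0, -452.0, 117.5]
ee_rot: [3.14, 0.698, 2.191]
contact_force: [0.5, -0.9, -1.9]
gripper_width: 0.653
grasp_force: 84.9
```

```bash
python3 - <<'E'
from h import *
a=-.95;o=np.array([np.cos(a),np.sin(a),0]);u=np.array([0,0,1.])
plan(552*o+45*u,cols(-.766*o-.643*u,.643*o-.766*u))
E
```

```text
q [-0.95  0.04 -1.04 -0.21  0.    0.  ] t 19.65 p [ 324.  -452.   117.5] rpy [3.14  0.698 2.191] F [ 0.5 -0.9 -1.9]
turn [ 0.06 -0.04 -0.04] rows 1 each [ 0.06 -0.04 -0.04] | shift [ 0.0498 -0.0007  0.0529] rows 2 each [ 0.0249 -0.0003  0.0264]
```

Request:
{"op": "apply_moves", "data": {"commands": [255,0.0155,0,0.0185,0,0,0,255,0.0155,0,0.0185,0,0,0,255,0.0155,0,0.0185,0,0,0,255,0.006,0,0.007,0,0,0,255,0,0,0,0,0,0]}}

```text
clock: 20.15
eef_pos: [326.3, -455.0, 36.4]
ee_rot: [3.14, 0.701, 2.191]
contact_force: [1.1, -0.6, -2.0]
gripper_width: 0.656
grasp_force: 85.0
```

Request:
{"op": "apply_moves", "data": {"commands": [255,0.0013,0,0.0015,0,0,0,255,0.0013,0,0.0015,0,0,0,255,0,0,0,0,0,0]}}

```text
clock: 20.45
eef_pos: [325.3, -453.6, 34.4]
ee_rot: [3.14, 0.705, 2.191]
contact_force: [-0.0, -0.2, -1.6]
gripper_width: 0.652
grasp_force: 85.0
```

```bash
python3 - <<'E'
from h import *
a=-.95;o=np.array([np.cos(a),np.sin(a),0]);u=np.array([0,0,1.])
plan(552*o+26*u,cols(-.766*o-.643*u,.643*o-.766*u))
E
```

```text
q [-0.95  0.27 -1.18 -0.59  0.    0.  ] t 20.45 p [ 325.3 -453.6   34.4] rpy [3.14  0.705 2.191] F [-0.  -0.2 -1.6]
turn [ 0.06  0.4  -0.04] rows 1 each [ 0.06  0.4  -0.04] | shift [ 0.0101 -0.0007  0.0025] rows 1 each [ 0.0101 -0.0007  0.0025]
```

Request:
{"op": "apply_moves", "data": {"commands": [255,0.0016,0,0.0018,0,0.3,0,255,0.0013,0,0.0015,0,0,0,255,0.0007,0,0.0008,0,0,0,255,0,0,0,0,0,0]}}

```text
clock: 20.85
eef_pos: [324.7, -452.7, 28.7]
ee_rot: [3.14, 0.7, 2.191]
contact_force: [0.1, 2.5, 2.4]
gripper_width: 0.648
grasp_force: 85.3
```

Request:
{"op": "apply_moves", "data": {"commands": [255,0.0007,0,0.0008,0,0,0,255,0.0007,0,0.0008,0,0,0,255,0,0,0,0,0,0]}}

```text
clock: 21.15
eef_pos: [325.4, -453.5, 28.7]
ee_rot: [3.14, 0.705, 2.191]
contact_force: [-3.9, 9.1, 19.9]
gripper_width: 0.648
grasp_force: 86.2
```

Request:
{"op": "apply_moves", "data": {"commands": [255,-0.0006,0,-0.0007,0,-0.2,0,255,0,0,0,0,0,0]}}

```text
clock: 21.35
eef_pos: [325.3, -453.4, 28.8]
ee_rot: [3.14, 0.706, 2.191]
contact_force: [-1.7, 4.7, 10.8]
gripper_width: 0.65
grasp_force: 85.7
```

Request:
{"op": "apply_moves", "data": {"commands": [120,0,0,0,0,0,0,60,0,0,0,0,0,0,0,0,0,0,0,0,0,0,0,0,0,0,0,0,0,0,0,0,0,0,0], "squeeze": 40}}

```text
clock: 21.85
eef_pos: [324.4, -452.3, 26.7]
ee_rot: [3.14, 0.702, 2.191]
contact_force: [-0.6, -0.0, -0.5]
gripper_width: 0.999
grasp_force: 0.0
```

```bash
python3 - <<'E'
from h import *
a=-.95;o=np.array([np.cos(a),np.sin(a),0]);u=np.array([0,0,1.])
plan(552*o+26*u,cols(-.766*o-.643*u,.643*o-.766*u))
E
```

```text
q [-0.95  0.3  -1.19 -0.62  0.    0.  ] t 21.85 p [ 324.4 -452.3   26.7] rpy [3.14  0.702 2.191] F [-0.6 -0.  -0.5]
turn [ 0.06  0.19 -0.05] rows 1 each [ 0.06  0.19 -0.05] | shift [ 0.004  -0.0007 -0.0024] rows 1 each [ 0.004  -0.0007 -0.0024]
```

Request:
{"op": "apply_moves", "data": {"commands": [0,0,0,-0.02,0,0,0,0,0,0,-0.03,0,0,0,0,0,0,-0.04,0,0,0,0,-0.02,0,-0.025,0,0,0,0,-0.02,0,-0.025,0,0,0]}}

```text
clock: 22.35
eef_pos: [288.3, -402.1, 159.9]
ee_rot: [3.14, 0.7, 2.191]
contact_force: [1.3, -1.2, 0.7]
gripper_width: 0.998
grasp_force: 0.0
```

```bash
python3 - <<'E'
from h import *
a=-.95;o=np.array([np.cos(a),np.sin(a),0]);u=np.array([0,0,1.])
for p in[(540,190,2.2),(579,104,2.2),(526,31,2.2)]:print(ik(*p))
b=2.2;z=np.cos(b)*o-np.sin(b)*u;x=-np.sin(b)*o-np.cos(b)*u
plan(579*o+104*u,cols(x,z))
from bench import ctrl
# find plate: white pixels changed vs start in both views
for n in("scene","top"):
    c=ctrl.capture(n)["pixels"];cv2.imwrite(f"pics/{n}_stand.png",c[:,:,::-1])
    C0=545*o
    print(n,[proj(n,C0+[0,0,h]).round()[0].tolist() for h in(3,83)])
up([("top",395,345,60),("scene",455,240,60)],"e.png")
E
```

```text
(array([0.83, 0.57, 1.95]), np.True_)
(array([0.94, 0.6 , 1.86]), np.True_)
(array([0.89, 0.28, 1.59]), np.True_)
q [-0.95 -0.16 -1.06 -0.02  0.    0.  ] t 22.35 p [ 288.3 -402.1  159.9] rpy [3.14  0.7   2.191] F [ 1.3 -1.2  0.7]
turn [ 0.08 76.17 -0.  ] rows 10 each [ 0.01  7.62 -0.  ] | shift [-0.101  -0.0006 -0.0044] rows 3 each [-0.0337 -0.0002 -0.0015]
scene [[428.0, 220.0], [432.0, 195.0]]
top [[470.0, 324.0], [479.0, 324.0]]
```

View pics/e.png

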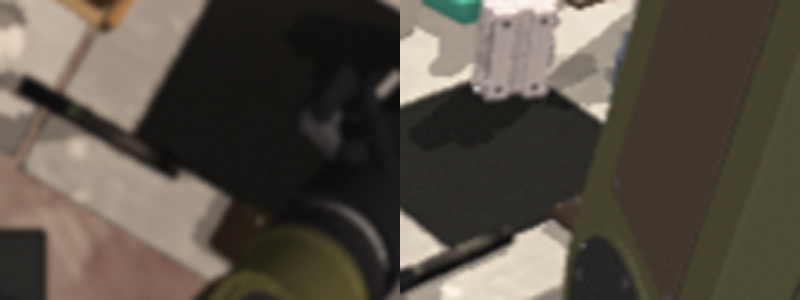

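The scene half shows the plate standing on its end on the mat at tile (515,50), groove side toward the camera. Its foot is at px (428,223), which matches the prediction. Next I swing the tool over to the cavity side.

Request:
{"op": "apply_moves", "data": {"commands": [0,0,0,0,0,6,0,0,0,0,0,0,6,0,0,0,0,0,0,6,0,0,0,0,0,0,6,0,0,0,0,0,0,6,0]}}

```text
clock: 23.05
eef_pos: [288.8, -402.9, 157.6]
ee_rot: [3.14, 0.171, 2.191]
contact_force: [-0.4, 0.2, 0.4]
gripper_width: 1.0
grasp_force: 0.0
```

Request:
{"op": "apply_moves", "data": {"commands": [0,0,0,0,0,6,0,0,0,0,0,0,6,0,0,0,0,0,0,6,0,0,0,0,0,0,6,0,0,0,0,0,0,6,0]}}

```text
clock: 23.55
eef_pos: [289.2, -403.4, 157.2]
ee_rot: [3.14, -0.353, 2.192]
contact_force: [0.5, -1.3, 0.2]
gripper_width: 0.998
grasp_force: 0.0
```

Request:
{"op": "apply_moves", "data": {"commands": [0,0,0,0,0,6,0,0,0,0,0,0,6,0,0,-0.025,0,0,0,4.1,0,0,-0.025,0,0,0,0,0,0,0,0,0,0,0,0]}}

```text
clock: 24.05
eef_pos: [313.7, -437.6, 124.4]
ee_rot: [3.14, -0.635, 2.192]
contact_force: [-0.0, 0.5, -1.4]
gripper_width: 0.998
grasp_force: 0.0
```

```bash
python3 - <<'E'
from h import *
a=-.95;o=np.array([np.cos(a),np.sin(a),0]);u=np.array([0,0,1.])
b=2.2;z=np.cos(b)*o-np.sin(b)*u;x=-np.sin(b)*o-np.cos(b)*u
plan(579*o+104*u,cols(x,z))
E
```

```text
q [-0.95  0.87  0.49  1.83  0.   -0.  ] t 24.05 p [ 313.7 -437.6  124.4] rpy [ 3.14  -0.635  2.192] F [-0.   0.5 -1.4]
turn [ 0.05 -0.32  0.04] rows 1 each [ 0.05 -0.32  0.04] | shift [-0.0448 -0.0006 -0.0074] rows 2 each [-0.0224 -0.0003 -0.0037]
```

Request:
{"op": "apply_moves", "data": {"commands": [0,-0.0225,0,-0.0035,0,0,0,0,-0.0225,0,-0.0035,0,0,0,0,0,0,0,0,0,0]}}

```text
clock: 24.35
eef_pos: [337.2, -470.4, 107.6]
ee_rot: [3.14, -0.63, 2.193]
contact_force: [-0.1, -0.3, 0.2]
gripper_width: 0.997
grasp_force: 0.0
```

Request:
{"op": "apply_moves", "data": {"commands": [0,0,0,0.025,0,0,0,0,0,0,0.025,0,0,0,0,0,0,0.02,0,0,0,0,0,0,0.01,0,0,0,0,0,0,0.009,0,0,0]}}

```text
clock: 24.85
eef_pos: [305.7, -426.2, 39.2]
ee_rot: [3.14, -0.628, 2.193]
contact_force: [0.2, -0.6, 0.2]
gripper_width: 0.999
grasp_force: 0.0
```

```bash
python3 - <<'E'
from h import *
a=-.95;o=np.array([np.cos(a),np.sin(a),0]);u=np.array([0,0,1.])
b=2.2;z=np.cos(b)*o-np.sin(b)*u;x=-np.sin(b)*o-np.cos(b)*u
plan(526*o+31*u,cols(x,z))
E
```

```text
q [-0.95  0.89  0.31  1.62  0.   -0.  ] t 24.85 p [ 305.7 -426.2   39.2] rpy [ 3.14  -0.628  2.193] F [ 0.2 -0.6  0.2]
turn [0.05 0.06 0.04] rows 1 each [0.05 0.06 0.04] | shift [-0.0061 -0.0007  0.0058] rows 1 each [-0.0061 -0.0007  0.0058]
```

Request:
{"op": "apply_moves", "data": {"commands": [0,-0.006,0,0.006,0,0,0,0,0,0,0,0,0,0]}}

```text
clock: 25.05
eef_pos: [307.5, -428.6, 30.0]
ee_rot: [3.14, -0.627, 2.193]
contact_force: [-0.8, 0.1, 0.5]
gripper_width: 0.996
grasp_force: 0.0
```

Request:
{"op": "apply_moves", "data": {"commands": [255,0,0,0,0,0,0,255,0,0,0,0,0,0,255,0,0,0,0,0,0,255,0,0,0,0,0,0,255,0,0,0,0,0,0], "squeeze": 70}}

```text
clock: 25.55
eef_pos: [308.2, -429.7, 31.2]
ee_rot: [3.14, -0.625, 2.193]
contact_force: [1.9, -2.0, 5.0]
gripper_width: 0.664
grasp_force: 75.0
```

```bash
python3 - <<'E'
from h import *
a=-.95;o=np.array([np.cos(a),np.sin(a),0]);u=np.array([0,0,1.])
b=2.2;z=np.cos(b)*o-np.sin(b)*u;x=-np.sin(b)*o-np.cos(b)*u
plan(526*o+31*u,cols(x,z))
E
```

```text
q [-0.95  0.9   0.32  1.61  0.   -0.  ] t 25.55 p [ 308.2 -429.7   31.2] rpy [ 3.14  -0.625  2.193] F [ 1.9 -2.   5. ]
turn [0.05 0.27 0.04] rows 1 each [0.05 0.27 0.04] | shift [ 0.0022 -0.0007  0.0018] rows 1 each [ 0.0022 -0.0007  0.0018]
```

Request:
{"op": "apply_moves", "data": {"commands": [255,0.018,0,-0.024,0,0,0,255,0.023,0,-0.032,0,0,0,255,0.023,0,-0.032,0,0,0,255,0.018,0,-0.024,0,-5,0,255,0,0,0,0,-5,0]}}

```text
clock: 26.05
eef_pos: [308.5, -430.4, 171.5]
ee_rot: [3.14, -0.444, 2.192]
contact_force: [1.2, -0.3, -2.5]
gripper_width: 0.668
grasp_force: 74.9
```

```bash
cat >> h.py <<'E'
# measured after regrasp: plate in tool frame
TC=np.array([-6.2,0,-19.1])  # plate centre in tool frame
def tgt(bx,by,bz,et,yaw,rel=TC):
    "TCP pose putting the plate centre at bed (bx,by,bz)"
    er=R.from_euler('ZY',[yaw,-np.pi/6]).as_matrix();ex,ey,ez=er.T
    Rt=cols(-.811*ez+.585*ex,-.585*ez-.811*ex)
    return et+er@np.array([bx,by,bz])-Rt.apply(rel),Rt
E
python3 - <<'E'
from h import *
st=lambda c,r:np.array([225+c/4,280+r/4]);tt=lambda c,r:np.array([190+c/4,230+(r-300)/4])
E=[("top",(126,-25,0),tt(105,340)),("top",(126,25,0),tt(60,411)),("scene",(126,-25,0),st(52,97)),("scene",(126,25,0),st(95,158)),
("scene",(9,-21,37),st(280,50)),("scene",(9,21,37),st(315,97)),("top",(20,-36,12),tt(263,412)),("scene",(20,-36,12),st(226,75))]
x,r=fit(E,lambda v:easel([v[0],v[1],36,v[2]]),[450,60,1.07]);print(x.round(3),np.abs(r).max(),(r**2).mean()**.5)
p,Rt=tgt(80,0,60,np.array([x[0],x[1],36]),x[2]);print(p.round(1))
plan([p[0],p[1],p[2]],Rt)
E
```

```text
[429.049  77.853   1.055] 1.7100389365292585 0.8139391407234053
[447.3 110.1 108. ]
q [-0.95  0.66  0.3   1.66  0.   -0.  ] t 26.05 p [ 308.5 -430.4  171.5] rpy [ 3.14  -0.444  2.192] F [ 1.2 -0.3 -2.5]
turn [ -0.66 -44.08  67.01] rows 8 each [-0.08 -5.51  8.38] | shift [ 0.5174 -0.1458 -0.1629] rows 13 each [ 0.0398 -0.0112 -0.0125]
```

Request:
{"op": "apply_moves", "data": {"commands": [255,0,0,0,-0.06,-3.67,5.58,255,0,0,0,-0.06,-3.67,5.58,255,0,0,0,-0.06,-3.67,5.58,255,0,0,0,-0.06,-3.67,5.58,255,0,0,0,-0.06,-3.67,5.58]}}

```text
clock: 26.55
eef_pos: [306.6, -428.2, 169.0]
ee_rot: [-3.014, -0.092, 1.707]
contact_force: [0.6, 0.4, -1.7]
gripper_width: 0.666
grasp_force: 74.9
```

Request:
{"op": "apply_moves", "data": {"commands": [255,0,0,0,-0.06,-3.67,5.58,255,0,0,0,-0.06,-3.67,5.58,255,0,0,0,-0.06,-3.67,5.58,255,0,0,0,-0.06,-3.67,5.58,255,0,0,0,-0.06,-3.67,5.58]}}

```text
clock: 27.05
eef_pos: [306.3, -427.7, 168.9]
ee_rot: [-3.063, 0.283, 1.256]
contact_force: [-0.2, -0.2, -1.4]
gripper_width: 0.664
grasp_force: 74.9
```

Request:
{"op": "apply_moves", "data": {"commands": [255,0,0,0,-0.06,-3.67,5.58,255,0,0,0,-0.06,-3.67,5.58,255,0,0,0,0,0,0]}}

```text
clock: 27.35
eef_pos: [306.6, -426.0, 167.7]
ee_rot: [-3.13, 0.416, 1.064]
contact_force: [0.0, -0.2, -2.1]
gripper_width: 0.664
grasp_force: 74.9
```

```bash
python3 - <<'E'
from h import *
p,Rt=tgt(80,0,60,np.array([429.9,76.9,35]),1.058);print(p.round(1))
plan([308.5,-430.4,350],Rt)
plan([p[0],p[1],350],Rt)
E
```

```text
[448.1 109.2 107. ]
q [-0.68  0.22 -0.38  0.9  -0.41  1.38] t 27.35 p [ 306.6 -426.   167.7] rpy [-3.13   0.416  1.064] F [ 0.  -0.2 -2.1]
turn [-0.55 -0.35  0.3 ] rows 1 each [-0.55 -0.35  0.3 ] | shift [-0.0774  0.0038 -0.1651] rows 5 each [-0.0155  0.0008 -0.033 ]
q [-0.68  0.22 -0.38  0.9  -0.41  1.38] t 27.35 p [ 306.6 -426.   167.7] rpy [-3.13   0.416  1.064] F [ 0.  -0.2 -2.1]
turn [-0.55 -0.35  0.3 ] rows 1 each [-0.55 -0.35  0.3 ] | shift [ 0.414  -0.1393 -0.3859] rows 11 each [ 0.0376 -0.0127 -0.0351]
```

Request:
{"op": "apply_moves", "data": {"commands": [255,-0.0155,0.0008,-0.033,-0.5,-0.3,0.3,255,-0.0155,0.0008,-0.033,0,0,0,255,-0.0155,0.0008,-0.033,0,0,0,255,-0.0155,0.0008,-0.033,0,0,0,255,-0.0155,0.0008,-0.033,0,0,0]}}

```text
clock: 27.85
eef_pos: [308.3, -433.0, 352.9]
ee_rot: [3.14, 0.421, 1.056]
contact_force: [0.8, 0.1, -1.8]
gripper_width: 0.666
grasp_force: 75.3
```

Request:
{"op": "apply_moves", "data": {"commands": [255,0.035,-0.01,-0.0158,0,0,0,255,0.035,-0.01,-0.0158,0,0,0,255,0.035,-0.01,-0.0158,0,0,0,255,0.035,-0.01,-0.0158,0,0,0,255,0.035,-0.01,-0.0158,0,0,0]}}

```text
clock: 28.35
eef_pos: [360.1, -240.1, 351.6]
ee_rot: [3.14, 0.421, 1.055]
contact_force: [1.7, 0.1, -1.4]
gripper_width: 0.667
grasp_force: 75.5
```

Request:
{"op": "apply_moves", "data": {"commands": [255,0.035,-0.01,-0.0158,0,0,0,255,0.035,-0.01,-0.0158,0,0,0,255,0.035,-0.01,-0.0158,0,0,0,255,0.035,-0.01,-0.0158,0,0,0,255,0.035,-0.01,-0.0158,0,0,0]}}

```text
clock: 28.85
eef_pos: [411.7, -48.3, 351.6]
ee_rot: [3.14, 0.422, 1.055]
contact_force: [0.8, -0.7, -0.8]
gripper_width: 0.661
grasp_force: 75.5
```

Request:
{"op": "apply_moves", "data": {"commands": [255,0.035,-0.01,-0.0158,0,0,0,255,0.035,-0.01,-0.0158,0,0,0,255,0.035,-0.01,-0.0158,0,0,0,255,0.035,-0.01,-0.0158,0,0,0,255,0,0,0,0,0,0]}}

```text
clock: 29.35
eef_pos: [454.2, 107.6, 349.7]
ee_rot: [-3.141, 0.421, 1.06]
contact_force: [-0.2, -0.9, -1.9]
gripper_width: 0.664
grasp_force: 75.6
```

```bash
python3 - <<'E'
from h import *
p,Rt=tgt(85,0,75,np.array([429.9,76.9,35]),1.058);print(p.round(1))
plan(p,Rt)
E
```

```text
[446.6 106.5 122.5]
q [ 0.41  0.4   0.34  1.85 -0.25  2.54] t 29.35 p [454.2 107.6 349.7] rpy [-3.141  0.421  1.06 ] F [-0.2 -0.9 -1.9]
turn [ 0.03 -0.05  0.11] rows 1 each [ 0.03 -0.05  0.11] | shift [ 0.0888 -0.0061  0.2092] rows 6 each [ 0.0148 -0.001   0.0349]
```

Request:
{"op": "apply_moves", "data": {"commands": [255,0.015,-0.001,0.035,0,0,0,255,0.015,-0.001,0.035,0,0,0,255,0.015,-0.001,0.035,0,0,0,255,0.015,-0.001,0.035,0,0,0,255,0.015,-0.001,0.035,0,0,0]}}

```text
clock: 29.85
eef_pos: [447.0, 101.9, 160.0]
ee_rot: [3.139, 0.422, 1.054]
contact_force: [0.6, 1.2, -1.6]
gripper_width: 0.667
grasp_force: 75.6
```

Request:
{"op": "apply_moves", "data": {"commands": [255,0.014,-0.001,0.034,0,0,0,255,0,0,0,0,0,0,255,0,0,0,0,0,0]}}

```text
clock: 30.15
eef_pos: [445.4, 101.3, 125.2]
ee_rot: [3.14, 0.424, 1.054]
contact_force: [1.2, 0.6, -1.9]
gripper_width: 0.667
grasp_force: 75.4
```

```bash
python3 - <<'E'
from h import *
p,Rt=tgt(85,0,50,np.array([429.9,76.9,35]),1.058)
plan(p,Rt)
from bench import ctrl
s=ctrl.get_state();Rn=R.from_euler('xyz',s["ee_rot"]);C=s["eef_pos"]+Rn.apply(TC)
# plate axes from tool: zp,U
zp=Rn.apply([-.811,0,-.585]);U=Rn.apply([.585,0,-.811]);Y=np.cross(zp,U);print("C",C.round(1),U.round(3),zp.round(3))
ims=[]
for n,x0,y0 in(("scene",225,265),("top",185,225)):
    im=ctrl.capture(n)["pixels"][:,:,::-1].copy();cv2.imwrite(f"pics/{n}_h.png",im)
    k=4;cr=cv2.resize(im[y0:y0+90,x0:x0+100],None,fx=k,fy=k,interpolation=cv2.INTER_CUBIC)
    q=[C+40*a*U+29*b*Y+14*zp for a,b in((1,1),(1,-1),(-1,-1),(-1,1))]
    w=((proj(n,np.array(q))-[x0,y0]+.5)*k).round().astype(int);print(n,w.tolist())
    cv2.polylines(cr,[w.reshape(-1,1,2)],True,(0,0,255),1)
    er,et=easel([429.9,76.9,35,1.058]);q=[er@np.array(v)+et for v in((126,-25,0),(126,25,0),(0,25,0),(0,-25,0))]
    w=((proj(n,np.array(q))-[x0,y0]+.5)*k).round().astype(int)
    cv2.polylines(cr,[w.reshape(-1,1,2)],True,(255,0,0),1);ims.append(cr)
cv2.imwrite("pics/f.png",np.hstack(ims))
E
```

```text
q [ 0.41  0.46 -0.16  1.3  -0.25  2.54] t 30.15 p [445.4 101.3 125.2] rpy [3.14  0.424 1.054] F [ 1.2  0.6 -1.9]
turn [ 0.01  0.11 -0.22] rows 1 each [ 0.01  0.11 -0.22] | shift [ 0.026  -0.0015  0.015 ] rows 1 each [ 0.026  -0.0015  0.015 ]
C [446.4 103.2 145.1] [0.427 0.754 0.498] [-0.247 -0.433  0.867]
scene [[186, 50], [130, -16], [263, 2], [321, 65]]
top [[123, 165], [180, 72], [298, 145], [244, 235]]
```

View pics/f.png

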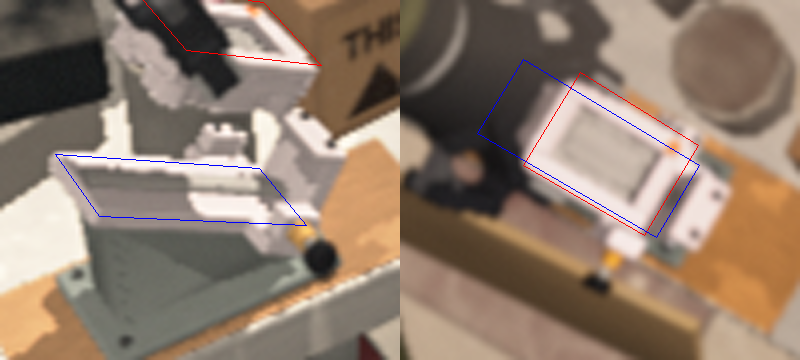

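The picture shows the plate held cavity up, with the orange dot at scene tile (253,10) and top tile (672,148). The overlays of plate and bed agree to within about 2 mm. I'll check this precisely with the dot.

```bash
python3 - <<'E'
from h import *
from bench import ctrl
s=ctrl.get_state();Rn=R.from_euler('xyz',s["ee_rot"]);C=s["eef_pos"]+Rn.apply(TC)
zp=Rn.apply([-.811,0,-.585]);U=Rn.apply([.585,0,-.811]);Y=np.cross(zp,U)
obs=[]
for n in("scene","top"):
    hsv=cv2.cvtColor(cv2.imread(f"pics/{n}_h.png"),cv2.COLOR_BGR2HSV)
    for sg in((-1,-1),):
        u=proj(n,C+31*sg[0]*U+22.5*sg[1]*Y+14*zp)[0]
        x,y=u.round().astype(int);w=hsv[y-6:y+7,x-6:x+7].astype(float)
        m=np.clip(w[...,1]-70,0,None)*((w[...,0]<22))
        yy,xx=np.mgrid[y-6:y+7,x-6:x+7];v=np.array([(xx*m).sum(),(yy*m).sum()])/m.sum()
        print(n,u.round(2),v.round(2),(v-u).round(2),m.max());obs.append((n,v))
P0=C-31*U-22.5*Y+14*zp
f=least_squares(lambda p:np.concatenate([proj(n,p)[0]-v for n,v in obs]),P0)
d=f.x-P0;print("dot offset world",d.round(1),"res",f.fun.round(2));er,et=easel([429.9,76.9,35,1.058]);print("in bed axes",(er.T@d).round(1),"C bed",(er.T@(C-et)).round(1))
E
```

```text
scene [287.24 265.82] [288.04 263.33] [ 0.8  -2.49] 86.0
top [253.84 260.44] [252.78 260.97] [-1.06  0.53] 83.0
dot offset world [-2.6  1.1  8. ] res [-0.18 -0.03  0.09  0.18]
in bed axes [3.7 2.8 7.1] C bed [84.  -2.4 80.1]
```

```bash
python3 - <<'E'
from h import *
from bench import ctrl
s=ctrl.get_state();Rn=R.from_euler('xyz',s["ee_rot"]);C=s["eef_pos"]+Rn.apply(TC)
zp=Rn.apply([-.811,0,-.585]);U=Rn.apply([.585,0,-.811]);Y=np.cross(zp,U)
obs=[]
for n,(x,y) in(("scene",(288,267)),("top",(253,261))):
    hsv=cv2.cvtColor(cv2.imread(f"pics/{n}_h.png"),cv2.COLOR_BGR2HSV)
    w=hsv[y-4:y+5,x-4:x+5].astype(float);print(w[...,1].astype(int))
    w=w[1:-1,1:-1];m=np.clip(w[...,1]-50,0,None);yy,xx=np.mgrid[y-3:y+4,x-3:x+4];obs.append((n,np.array([(xx*m).sum(),(yy*m).sum()])/m.sum()))
P0=C-31*U-22.5*Y+14*zp
f=least_squares(lambda p:np.concatenate([proj(n,p)[0]-v for n,v in obs]),P0)
d=f.x-P0;er,et=easel([429.9,76.9,35,1.058]);print([o[1].round(2) for o in obs],"world",d.round(1),"bed",(er.T@d).round(1))
E
```

```text
[[116 118 117 117 118 119 118 118 120]
 [123 122 118 118 116 118 117 116 118]
 [ 92  90 107 120 116 119 116 116 116]
 [ 31  38  82 135 140 119 112 122 120]
 [ 17  18  69 149 156 111  90  97 119]
 [ 20  17  28  75 118  87  48  50  93]
 [ 33  35  36  56  63  38  22  27  50]
 [ 33  31  32  31  35  30  18  18  25]
 [ 32  30  31  29  30  34  26  17  18]]
[[ 23  27  31  32  34  35  36  34  32]
 [ 19  19  22  28  41  42  37  29  28]
 [ 21  20  25  41  55  54  39  28  30]
 [ 23  25  44  78 100  81  44  27  33]
 [ 35  39  71 123 153 113  55  29  30]
 [ 41  55  86 130 147 105  51  26  25]
 [ 41  51  69  86  88  63  35  22  24]
 [ 40  36  36  41  42  32  22  19  24]
 [ 36  31  22  23  24  20  17  16  21]]
[array([288.26, 265.62]), array([252.73, 261.47])] world [-3.2  1.8  2.9] bed [1.5 3.6 2.6]
```

```bash
python3 - <<'E'
from h import *
E0=np.array([429.9,76.9,35])
p,Rt=tgt(80,-2.4,28,E0,1.058);plan(p,Rt)
er,et=easel([429.9,76.9,35,1.058])
print("bed axes in tool:",Rt.inv().apply(er.T).round(3).tolist())
E
```

```text
q [ 0.41  0.46 -0.15  1.3  -0.25  2.54] t 30.25 p [447.  102.3 126.4] rpy [3.136 0.421 1.052] F [ 0.4  0.2 -2.2]
turn [ 0.17 -0.1  -0.3 ] rows 1 each [ 0.17 -0.1  -0.3 ] | shift [ 0.0399 -0.0001  0.0337] rows 1 each [ 0.0399 -0.0001  0.0337]
bed axes in tool: [[0.585, -0.0, -0.811], [-0.0, -1.0, 0.0], [-0.811, -0.0, -0.585]]
```

Request:
{"op": "apply_moves", "data": {"commands": [255,0.013,0,0.011,0,0,0,255,0.013,0,0.011,0,0,0,255,0.013,0,0.011,0,0,0,255,0,0,0,0,0,0,255,0,0,0,0,0,0]}}

```text
clock: 30.75
eef_pos: [456.0, 121.2, 77.8]
ee_rot: [3.139, 0.425, 1.054]
contact_force: [0.1, 0.7, -1.0]
gripper_width: 0.665
grasp_force: 75.4
```

Request:
{"op": "apply_moves", "data": {"commands": [255,0.0016,0,0.0012,0,0,0,255,0.0016,0,0.0012,0,0,0,255,0,0,0,0,0,0]}}

```text
clock: 31.05
eef_pos: [457.7, 123.0, 75.1]
ee_rot: [3.138, 0.423, 1.053]
contact_force: [-0.5, 0.3, -0.8]
gripper_width: 0.669
grasp_force: 75.4
```

```bash
cat >> h.py <<'E'
def where():
    from bench import ctrl
    s=ctrl.get_state();Rn=R.from_euler('xyz',s["ee_rot"]);C=s["eef_pos"]+Rn.apply(TC)
    er,et=easel([429.9,76.9,35,1.058]);U=Rn.apply([.585,0,-.811]);zp=Rn.apply([-.811,0,-.585])
    print("t",s["clock"],"C bed",(er.T@(C-et)).round(1),"U",(er.T@U).round(3),"zp",(er.T@zp).round(3),"Fbed",(er.T@s["contact_force"]).round(1),"M",s["torque"].round(2),"w",round(s["gripper_width"],3),s["grasp_force"],"q",s["qpos"].round(2))
E
python3 -c "
from h import *
where()"
```

```text
t 31.05 C bed [78.5 -1.6 24.1] U [ 1.    -0.001 -0.   ] zp [0.    0.005 1.   ] Fbed [-0.4  0.6 -0.8] M [ 0.46 -0.28  0.  ] w 0.669 75.41278123855591 q [ 0.44  0.54 -0.17  1.21 -0.24  2.57]
```

Request:
{"op": "apply_moves", "data": {"commands": [255,0.0016,0,0.0012,0,0,0,255,0.0012,0,0.0009,0,0,0,255,0,0,0,0,0,0]}}

```text
clock: 31.35
eef_pos: [458.4, 124.3, 71.8]
ee_rot: [3.138, 0.423, 1.053]
contact_force: [0.5, -0.4, -1.2]
gripper_width: 0.662
grasp_force: 75.4
```

Request:
{"op": "apply_moves", "data": {"commands": [255,0.0012,0,0.0009,0,0,0,255,0,0,0,0,0,0]}}

```text
clock: 31.55
eef_pos: [458.8, 125.1, 70.5]
ee_rot: [3.138, 0.423, 1.053]
contact_force: [-0.3, 0.3, -0.9]
gripper_width: 0.665
grasp_force: 75.4
```

```bash
python3 -c "
from h import *
where()"
```

```text
t 31.55 C bed [78.2 -1.5 18.9] U [ 1.    -0.001 -0.001] zp [0.001 0.004 1.   ] Fbed [-0.3  0.4 -0.8] M [ 0.49 -0.29 -0.03] w 0.665 75.41307270526886 q [ 0.44  0.54 -0.17  1.21 -0.24  2.57]
```

Request:
{"op": "apply_moves", "data": {"commands": [255,0.0008,0,0.0006,0,0,0,255,0.0008,0,0.0006,0,0,0,255,0,0,0,0,0,0]}}

```text
clock: 31.85
eef_pos: [458.8, 125.0, 70.3]
ee_rot: [3.138, 0.425, 1.054]
contact_force: [-1.5, -1.6, 7.4]
gripper_width: 0.663
grasp_force: 76.5
```

Request:
{"op": "apply_moves", "data": {"commands": [255,0.0008,0,0.0006,0,0,0,255,0,0,0,0,0,0]}}

```text
clock: 32.05
eef_pos: [458.8, 125.0, 70.3]
ee_rot: [3.137, 0.426, 1.054]
contact_force: [-1.6, -1.5, 12.7]
gripper_width: 0.667
grasp_force: 77.0
```

```bash
python3 -c "
from h import *
where()"
```

```text
t 32.05 C bed [78.1 -1.6 18.7] U [ 1.    -0.    -0.003] zp [0.003 0.005 1.   ] Fbed [ 4.5  0.7 12. ] M [-0.58  0.88  0.04] w 0.667 77.01372295618057 q [ 0.44  0.54 -0.17  1.21 -0.24  2.57]
```

Request:
{"op": "apply_moves", "data": {"commands": [255,0,0.0008,0,0,0,0,255,0,0.0008,0,0,0,0,255,0,0,0,0,0,0]}}

```text
clock: 32.35
eef_pos: [458.8, 125.0, 70.2]
ee_rot: [3.141, 0.425, 1.055]
contact_force: [-3.8, 0.6, 14.6]
gripper_width: 0.663
grasp_force: 77.2
```

```bash
python3 -c "
from h import *
where()"
```

```text
t 32.35 C bed [78.1 -1.6 18.6] U [ 1.    -0.002 -0.003] zp [0.003 0.002 1.   ] Fbed [ 6.1  3.6 13.3] M [-0.1   1.45 -0.2 ] w 0.663 77.21040040254593 q [ 0.44  0.55 -0.17  1.21 -0.24  2.57]
```

Request:
{"op": "apply_moves", "data": {"commands": [255,0,0.001,0,0,0,0,255,0,0.001,0,0,0,0,255,0,0,0,0,0,0]}}

```text
clock: 32.65
eef_pos: [459.6, 123.9, 69.9]
ee_rot: [-3.14, 0.426, 1.056]
contact_force: [-5.8, 0.8, 12.4]
gripper_width: 0.667
grasp_force: 77.1
```

```bash
python3 -c "
from h import *
where()"
```

```text
t 32.65 C bed [77.5 -2.8 18.6] U [ 1.    -0.003 -0.004] zp [0.004 0.    1.   ] Fbed [ 4.3  5.4 11.8] M [ 0.03  1.65 -0.32] w 0.667 77.12311506271362 q [ 0.44  0.55 -0.17  1.21 -0.24  2.57]
```

Request:
{"op": "apply_moves", "data": {"commands": [255,0,0.001,0,0,0,0,255,0,0.001,0,0,0,0,255,0,0,0,0,0,0]}}

```text
clock: 32.95
eef_pos: [459.6, 123.9, 69.8]
ee_rot: [-3.136, 0.426, 1.057]
contact_force: [-9.9, 4.5, 13.9]
gripper_width: 0.669
grasp_force: 77.3
```

```bash
python3 -c "
from h import *
where()"
```

```text
t 32.95 C bed [77.4 -3.  18.5] U [ 1.    -0.005 -0.004] zp [ 0.004 -0.003  1.   ] Fbed [ 6.2 10.9 12.5] M [ 0.53  2.24 -0.6 ] w 0.669 77.25212037563324 q [ 0.43  0.55 -0.16  1.21 -0.24  2.56]
```

It is seated in the groove: a side push meets a wall at a constant height. Now I ease off and slide downhill.

Request:
{"op": "apply_moves", "data": {"commands": [255,0,-0.0025,0,0,0,0,255,-0.0006,-0.0025,-0.0005,0,0,0,255,-0.0023,0,0.0032,0,0,0,255,-0.0029,0,0.0041,0,0,0,255,0,0,0,0,0,0]}}

```text
clock: 33.45
eef_pos: [456.3, 118.2, 66.1]
ee_rot: [3.136, 0.423, 1.053]
contact_force: [-0.2, -2.0, 11.0]
gripper_width: 0.668
grasp_force: 77.0
```

```bash
python3 -c "
from h import *
where()"
```

```text
t 33.45 C bed [69.8 -2.6 18.7] U [ 1.     0.    -0.001] zp [0.001 0.006 1.   ] Fbed [ 3.9 -0.8 10.4] M [-0.39  0.47  0.08] w 0.668 77.00709611177444 q [ 0.43  0.54 -0.19  1.19 -0.25  2.56]
```

Request:
{"op": "apply_moves", "data": {"commands": [255,-0.0023,0,0.0032,0,0,0,255,-0.0023,0,0.0032,0,0,0,255,-0.0023,0,0.0032,0,0,0,255,0,0,0,0,0,0]}}

```text
clock: 33.85
eef_pos: [451.5, 109.3, 60.3]
ee_rot: [3.136, 0.423, 1.053]
contact_force: [0.5, -1.0, 11.5]
gripper_width: 0.667
grasp_force: 77.1
```

```bash
python3 -c "
from h import *
where()"
```

```text
t 33.85 C bed [58.2 -2.8 18.7] U [ 1.     0.    -0.001] zp [0.001 0.006 1.   ] Fbed [ 5.2 -1.  10.3] M [-0.42  0.52  0.11] w 0.667 77.1146634221077 q [ 0.42  0.53 -0.22  1.16 -0.25  2.55]
```

Request:
{"op": "apply_moves", "data": {"commands": [255,-0.0012,0,0.0016,0,0,0,255,-0.0012,0,0.0016,0,0,0,255,-0.0012,0,0.0016,0,0,0,255,0,0,0,0,0,0]}}

```text
clock: 34.25
eef_pos: [450.9, 107.5, 58.9]
ee_rot: [3.135, 0.417, 1.054]
contact_force: [-0.5, 5.8, 23.0]
gripper_width: 0.666
grasp_force: 78.3
```

```bash
python3 -c "
from h import *
where()"
```

```text
t 34.25 C bed [55.7 -3.2 18.5] U [1.    0.002 0.005] zp [-0.005  0.006  1.   ] Fbed [15.7  3.3 17.5] M [ 0.08  1.12 -0.01] w 0.666 78.32485288381577 q [ 0.42  0.53 -0.23  1.15 -0.25  2.55]
```

Request:
{"op": "apply_moves", "data": {"commands": [255,-0.0018,0,0.001,0,0,0,255,-0.0012,0,0.0016,0,0,0,255,0,0,0,0,0,0]}}

```text
clock: 34.55
eef_pos: [449.0, 104.1, 56.7]
ee_rot: [3.135, 0.417, 1.054]
contact_force: [0.2, 4.6, 15.2]
gripper_width: 0.666
grasp_force: 77.3
```

```bash
python3 -c "
from h import *
where()"
```

```text
t 34.55 C bed [51.3 -3.2 18.6] U [1.    0.002 0.005] zp [-0.005  0.006  1.   ] Fbed [11.2  2.1 11.1] M [0.19 0.47 0.16] w 0.666 77.31151878833771 q [ 0.41  0.52 -0.24  1.14 -0.25  2.54]
```

Request:
{"op": "apply_moves", "data": {"commands": [255,-0.0014,0,0.0019,0,0,0,255,-0.0014,0,0.0019,0,0,0,255,-0.0014,0,0.0019,0,0,0,255,0,0,0,0,0,0]}}

```text
clock: 34.95
eef_pos: [444.3, 96.7, 51.9]
ee_rot: [3.136, 0.422, 1.053]
contact_force: [-0.6, 0.6, 6.3]
gripper_width: 0.662
grasp_force: 76.5
```

```bash
python3 -c "
from h import *
where()"
```

```text
t 34.95 C bed [41.4 -2.7 18.7] U [1. 0. 0.] zp [-0.     0.006  1.   ] Fbed [3.4 0.8 5.4] M [0.   0.12 0.1 ] w 0.662 76.4582759141922 q [ 0.41  0.52 -0.27  1.12 -0.25  2.54]
```

Request:
{"op": "apply_moves", "data": {"commands": [255,-0.0012,0,0.0016,0,0,0,255,-0.0012,0,0.0016,0,0,0,255,0,0,0,0,0,0]}}

```text
clock: 35.25
eef_pos: [443.8, 95.7, 51.1]
ee_rot: [3.136, 0.417, 1.053]
contact_force: [1.1, 6.8, 15.9]
gripper_width: 0.669
grasp_force: 77.5
```

```bash
python3 -c "
from h import *
where()"
```

```text
t 35.25 C bed [39.9 -2.8 18.6] U [1.    0.    0.005] zp [-0.005  0.006  1.   ] Fbed [13.6  2.4 10.6] M [ 0.36  0.62 -0.17] w 0.669 77.53702908754349 q [ 0.4   0.52 -0.27  1.12 -0.25  2.53]
```

Request:
{"op": "apply_moves", "data": {"commands": [255,-0.0012,0,0.0016,0,0,0,255,-0.0006,0,0.0008,0,0,0,255,0,0,0,0,0,0]}}

```text
clock: 35.55
eef_pos: [443.9, 95.8, 50.9]
ee_rot: [3.136, 0.412, 1.053]
contact_force: [1.2, 13.6, 26.8]
gripper_width: 0.663
grasp_force: 79.0
```

```bash
python3 -c "
from h import *
where()"
```

```text
t 35.55 C bed [39.9 -2.8 18.4] U [1.    0.001 0.01 ] zp [-0.01   0.006  1.   ] Fbed [24.2  5.6 17. ] M [ 0.75  1.34 -0.6 ] w 0.663 78.9774227142334 q [ 0.4   0.51 -0.28  1.11 -0.25  2.53]
```

Request:
{"op": "apply_moves", "data": {"commands": [255,0.0015,0,-0.0028,0,0,0,255,0,0,0,0,0,0]}}

```text
clock: 35.75
eef_pos: [443.8, 95.7, 51.1]
ee_rot: [3.136, 0.418, 1.053]
contact_force: [-0.4, 6.2, 13.4]
gripper_width: 0.66
grasp_force: 77.5
```

Request:
{"op": "apply_moves", "data": {"commands": [60,0,0,0,0,0,0,0,0,0,0,0,0,0,0,0,0,0,0,0,0,0,0,0,0,0,0,0,0,0,0,0,0,0,0]}}

```text
clock: 36.25
eef_pos: [441.5, 93.3, 49.0]
ee_rot: [3.138, 0.424, 1.053]
contact_force: [-0.3, 0.1, 0.6]
gripper_width: 1.002
grasp_force: 0.0
```

Request:
{"op": "apply_moves", "data": {"commands": [0,0,0,-0.01,0,0,0,0,0,0,-0.03,0,0,0,0,0,0,-0.04,0,0,0,0,0,0,-0.04,0,0,0,0,0,0,-0.04,0,0,0]}}

```text
clock: 36.75
eef_pos: [473.9, 151.5, 197.3]
ee_rot: [3.138, 0.423, 1.053]
contact_force: [1.1, 0.2, -0.0]
gripper_width: 0.998
grasp_force: 0.0
```

```bash
python3 - <<'E'
from h import *
where()
from bench import ctrl
ims=[]
for n,x0,y0 in(("scene",225,275),("top",190,230)):
    im=ctrl.capture(n)["pixels"][:,:,::-1];k=4
    ims.append(cv2.resize(im[y0:y0+90,x0:x0+100],None,fx=k,fy=k,interpolation=cv2.INTER_CUBIC))
cv2.imwrite("pics/g.png",np.hstack(ims))
E
```

```text
t 36.75 C bed [168.   -1.7 113.5] U [ 1.    -0.001 -0.   ] zp [0.    0.005 1.   ] Fbed [ 0.6 -0.9 -0.4] M [ 0.38 -0.22  0.01] w 0.998 0.0 q [ 0.47  0.5   0.1   1.53 -0.23  2.6 ]
```

View pics/g.png

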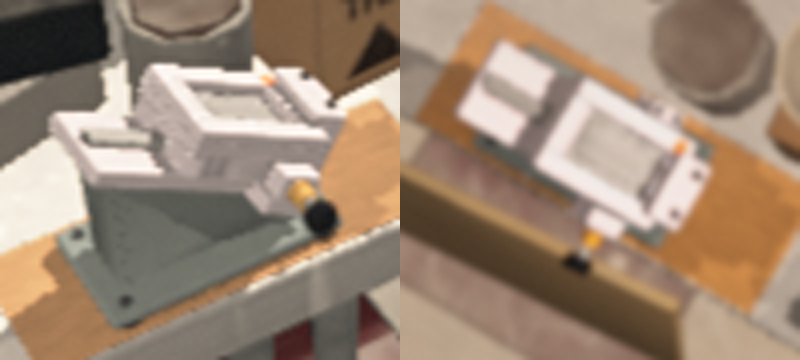

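The picture shows the plate flat on the bed with cavity and dot up (dot at scene tile (268,80) and top tile (680,148)). Its low end is under the hook and the gripper is clear. Handing in.

```bash
python3 -c "
from bench import ctrl
print(ctrl.hand_in())"
```

```text
the job is handed in; nothing more can be done
None
```

The mould plate is turned over and on the easel, cavity and orange dot up, pushed firmly against the stop; the push force rose and then dropped as if the plunger had snapped in, and the job is handed in at about 37 s, though the hand-in gave no verdict and the plunger was not measured directly.

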